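Free the locked knock drawer with the release rod

ROBOT

A 6-joint arm with a two-finger parallel gripper is mounted at the origin on the work surface. World frame = base frame: x ahead of the robot, y to its left, z up, the work surface at z = 0. Lengths are in m, angles in rad, forces in N, time in s.
With the tool pointing down it reaches from about 0.275 to 0.725 m from the base axis. Payload 5.6 kg.
Tool frame: the origin (TCP) lies at the very end of the fingers, on their centre line; the grasp point (between the pads) lies 19 mm behind it (ctrl.grasp_offset is the distance from the TCP to the grasp point, in m); y points along the fingers, z is the direction in which the jaws open and shut, and the axes are right-handed (so a half turn about y gives the same grasp; the last joint's range is limited). The gripper opens to 85 mm and grips with 20 to 120 N. Pads are 22 mm wide; open, the fingers measure 114 mm over their backs; the gripper's body (76 mm by 85 mm) begins 54 mm behind the grasp point. The pads swing forward as they close: fully open they stand 13 mm farther back than shut.
Start: joints at [1.626, 0.255, 0.108, 0, -1.424, -0.285], TCP at [0.125, 0.536, 0.208] pointing down, gripper open.
Joint ranges: [-2.95, 2.95], [-1.21, 1.97], [-1.09, 1.5], [-2.87, 1.71], [-2.94, -0.07], [-3.05, 3.05]. Speed limits (rad/s): [2.57, 2.57, 3.14, 3.14, 3.14, 3.14].

INTERFACE

Orientations are given as a unit quaternion [x, y, z, w].
In Python, from plant import ctrl, read_camera, order gives the robot as it stands. The module is installed in compiled form; this text tells all that it offers.
- The arm moves only by the shell command python3 -m creep 'ROWS' [FORCE]. ROWS is JSON, a list of rows, each an object with "twist": the turn, a rotation vector about the world's x, y, z in rad, a list of three; "xyz": the shift along the world's x, y, z in m, a list of three; "grip": the gripper command: -1 is shut, 1 is fully open, values between are in proportion. In form: [{"twist": [wx, wy, wz], "xyz": [dx, dy, dz], "grip": grip}, ...]. A call has 1 to 20 rows; each row is the pose to reach, as a shift and turn from the pose commanded when the call began; what a row does not reach only later rows make up. A row lasts 1/12 s, in which the tool goes at most 41.7 mm and 7.16 degrees, less where a joint would pass 70% of its speed; a pose out of reach is approached as far as the arm can. A call with a gripper value outside its range is refused whole. The fingers move at their own pace and stop on an object; FORCE is the grip in N (left out, the last holds). Time passes only in rows, so rows that repeat a pose let the fingers close. It gives the time, the measured TCP pose, the force and the opening at its end, in the units of the state.
- ctrl.get_obs(): the state, without advancing time (a new reading comes with each control period).
- read_camera(name): name is "side" or "top" or "wrist"; returns a dict with "image" (480x640x3 uint8, blue, green, red), "fov_y" (degrees; the focal length in pixels is half the picture's height over the tangent of half this angle, whatever the lens; pixels are square), "cx", "cy" (the principal point, pixels), "k1" (the pictures are not rectified: a ray, as slopes to the right and down, at radius r is drawn at 1 + k1 r^2 times it, then the intrinsics apply), "R" (3x3) and "t" (3): a world point X has camera coordinates R X + t; the wrist camera has in their place "hand_eye" (4x4, takes a point from camera to tool coordinates, whose origin is the TCP and whose axes are the tool frame's). Camera axes: x right, y down, z forward; pixel columns grow to the right and rows downward; lengths in m; the calibration is good to about 2 mm. A picture is of the moment at which its call begins: read the wrist's pose just before it. There is no depth.
- order.finish_job(): hands the job in, once; it reports no verdict.
The state is a dict: "time_s": time; "joint_pos": joint angles; "qvel": joint speeds; "tau": joint torques, N m; "tool_pos": TCP position; "eef_rot": TCP orientation; "contact_force": force on the tool from outside, world axes, zero at the start; "moment": the same for the moment, N m; "gripper_width": opening from 0.0 (shut) to 1.0 (fully open).
Only numpy, scipy, OpenCV 4.12 (cv2) and the standard library are available. Lean on these libraries where they do the work, as an engineer would, in place of code of your own. Each camera call takes 0.05 s, during which the arm holds its last target.

TASK

The knock drawer in the low steel cabinet is locked: take the release rod from its stand, feel through the three holes in the cabinet's top for the one where the spring catch gives, and push it in until the drawer springs free, without forcing the rod against anything solid (stay well under 40 N). Then hook the rod behind the drawer's front and draw the drawer out to its stop, moving it only with the rod, not with the gripper. Put the rod back upright in its stand, collar resting on it, and leave the crockery and other things where they stand.

Things in the scene. Friction and masses are not known exactly. Their poses are not given: they have to be found in the camera images.
- station: low stainless cabinet fixed to the counter, 165 mm deep (x), 230 wide (y), 100 high. Origin on the counter, 80 mm behind its front opening and 85 mm before its back. -x points out of the front, the way the drawer comes out (towards the robot); z up. In its 4 mm thick top is a row along y of three equal round holes 15 mm across, 24 mm apart, centre to centre, with the spring catch somewhere under the row
- hole0 (a point): centre of the mouth of the leftmost hole (cabinet x +57, y +24 mm), on the cabinet's top surface; axes as the cabinet's. 18 mm below the top surface lies, under the row of holes, a steel plate that does not give; in a gap of it is the tail of the spring catch, a block 32 mm long (y) with its upper face level with the plate. It reaches under the centre of one hole or two, differing each time
- hole1 (a point): the same for the middle hole (y 0). The catch's tail can be told from the plate only by feel: it gives way downwards under about 4 N at first, rising evenly to about 10 N at the end of its travel, 18 mm down. At about 11 mm down the catch lets go and ejector springs push the drawer out by 30 to 40 mm
- hole2 (a point): the same for the rightmost hole (y -24 mm)
- drawer (a joint): how far the drawer is out, m: 0 shut and held by the catch, 0.085 at its stop. It slides along the cabinet's -x with about 2 N of friction plus 2.2 N per 0.1 m/s of speed, and stays where it is left
- drawer_front (a point): middle of the upper edge of the drawer's front panel: 12 mm thick (x), 230 wide, upper edge 86 mm above the counter, no handle; it lies against the cabinet's front. Behind it is an open tray 194 mm wide, floor 17 mm above the counter; once the drawer has sprung out a gap as wide opens between panel and cabinet, above the tray. Moves with the drawer; axes as the cabinet's
- rod_grip (a point): release rod, loose, 176 mm long, 0.11 to 0.22 kg: centre of its wooden handle, 24 by 24 mm square (faces along this x and y), 60 long. Below it a round steel collar, 56 mm across, 6 thick, underside 36 mm below this point, then a straight steel shaft 10 mm thick whose round end is 146 mm below this point. z runs from tip to handle. Starts upright in its stand
- rod_tip (a point): centre of the lower, round end of the release rod's shaft; axes as the rod's
- stand_hole (a point): rod stand, a steel frame fixed to the counter, 90 by 90 mm and 120 high: centre of the round hole 30 mm across in its 6 mm thick upper plate, on the upper surface. The rod's shaft hangs through the hole and its collar rests on the plate
- cup_a_mid (a point): small white espresso cup with handle, 60 mm across, 50 high, standing on the cabinet's top near its left front corner; this point is its centre; leave it alone
- cup_b_mid (a point): the same, near the right front corner of the cabinet's top; this point is its centre; leave it alone
- cup_c_mid (a point): white cup with handle, 84 mm across, 65 high, on the counter; this point is its centre; leave it alone
- pitcher_mid (a point): steel milk pitcher with handle, 86 mm across, 105 high, on the counter; this point is its centre; leave it alone
- paper_cup_mid (a point): paper cup, 84 mm across, 110 high, on the counter; this point is its centre; leave it alone
- tamper_mid (a point): steel tamper standing on its 58 mm foot, 88 high, on the counter; this point is its centre; leave it alone
- jar_mid (a point): amber glass jar, 80 mm across, 120 high, on the counter behind the cabinet; this point is its centre; leave it alone

How it is judged:
On the way, in this order (a step that is already met when the one before it is completed fails the run):
1. the catch is released and the drawer has sprung out by at least 20 mm (value of joint drawer above 0.02 m), for 0.1 s.
2. the drawer is drawn out to its stop (at least 77 of 85 mm) (value of joint drawer above 0.077 m), for 0.1 s.
At the end, for the whole second after the job is handed in: the drawer is out by at least 77 of its 85 mm; the rod is back in its stand at rest, upright within 0.1 rad, its collar on the stand's plate (height within 6 mm) and its tip within 15 mm of the hole's axis (value of joint drawer above 0.077 m and horizontal distance between rod_tip and stand_hole below 0.015 m and z of rod_grip in the frame of stand_hole between 0.032 and 0.047 m and angle between rod_grip's own z axis and vertical below 0.1 rad and linear speed of rod below 0.02 m/s); the robot touches nothing.
It fails at once if the rod is pressed against the cabinet, its drawer or its catch plate with more than 40 N (contact force between rod and station above 40 N).
It fails at once if the gripper or arm pushes the drawer (more than 2 N) (contact force between any of the fingers, the arm and drawer above 2 N).
It fails at once if one of the bystanders is moved by more than 30 mm or tipped over (distance of any of cup_a_mid, cup_b_mid, cup_c_mid, pitcher_mid, paper_cup_mid, tamper_mid, jar_mid from where it was at the start of the episode above 0.03 m or angle between any of cup_a_mid, cup_b_mid, cup_c_mid, pitcher_mid, paper_cup_mid, tamper_mid, jar_mid's own z axis and vertical above 0.5 rad).
It also fails if it takes over 59 s, if anything falls off the work surface, if the arm or the gripper's body presses on something with over 40 N, if the wrist force passes 120 N, or if a joint passes its speed limit or range.

## Working session

There is one attempt and no reset: what is moved stays moved. The work goes in short steps, Python scripts to look and compute and a shell command to move; the robot and the scene stay as the last step left them, time stands still between calls to the robot, and variables do not carry over. Pictures are saved under pics/ and viewed, and the job is handed in when it is done.

```bash
mkdir -p pics
cat > h.py <<'E'
import numpy as np, cv2
from plant import ctrl, read_camera, order
from scipy.spatial.transform import Rotation as R
def snap(n,f):
    o=ctrl.get_obs(); c=read_camera(n); cv2.imwrite('pics/'+f,c['image'])
    return o,c
E
python3 - <<'E'
from h import *
import pickle
d={}
for n in ['side','top','wrist']:
    o,c=snap(n,n+'0.png'); d[n]=(o,c)
    print(n,{k:v for k,v in c.items() if k!='image'})
pickle.dump(d,open('d0.pkl','wb'))
print(o,ctrl.grasp_offset)
E
```

```text
side {'fov_y': 50.54839177603388, 'cx': 318.36282393807585, 'cy': 238.45267611536462, 'k1': -0.147583174746236, 'R': array([[ 0.82564555, -0.56418632,  0.00179467],
       [-0.29346431, -0.43217607, -0.85270308],
       [ 0.48185902,  0.70350384, -0.5223928 ]]), 't': array([-0.51287616,  0.27888027,  1.04741822])}
top {'fov_y': 45.682227794589835, 'cx': 332.99205877795026, 'cy': 235.454115725625, 'k1': -0.055861473823937184, 'R': array([[-0.02150096, -0.99959632, -0.01857189],
       [-0.98953349,  0.02392847, -0.14230562],
       [ 0.14269258,  0.01531779, -0.98964852]]), 't': array([0.05542792, 0.62551336, 1.4045421 ])}
wrist {'fov_y': 62.05464242910922, 'cx': 319.8297705110377, 'cy': 243.83357960783619, 'k1': 0.004919117234093602, 'hand_eye': array([[ 2.35607013e-05,  9.45844156e-01,  3.24621058e-01,
        -8.42602045e-02],
       [-2.31813560e-04, -3.24621044e-01,  9.45844133e-01,
        -1.66235674e-01],
       [ 9.99999973e-01, -9.75363142e-05,  2.11611202e-04,
         9.25515431e-05],
       [ 0.00000000e+00,  0.00000000e+00,  0.00000000e+00,
         1.00000000e+00]])}
{'time_s': 0.1, 'joint_pos': array([ 1.62559136e+00,  2.55690392e-01,  1.07123394e-01, -4.11460514e-04,
       -1.42391866e+00, -2.84581224e-01]), 'qvel': array([-0.00015626, -0.0008589 ,  0.00318587,  0.00153446, -0.00029603,
       -0.0003766 ]), 'tau': array([-2.69762495e-03, -3.87604702e+01,  2.38475418e+01,  5.37798241e+00,
       -3.82734550e-03,  3.66509425e-06]), 'tool_pos': array([0.12512628, 0.53507236, 0.20718239]), 'eef_rot': array([-0.08104335, -0.70182915,  0.70305513,  0.08112527]), 'contact_force': array([ 0.39699031, -0.30672877, -0.25311457]), 'moment': array([-0.01207334,  0.00319593,  0.00812154]), 'gripper_width': 1.000520284777115} 0.0187
```

View pics/top0.png

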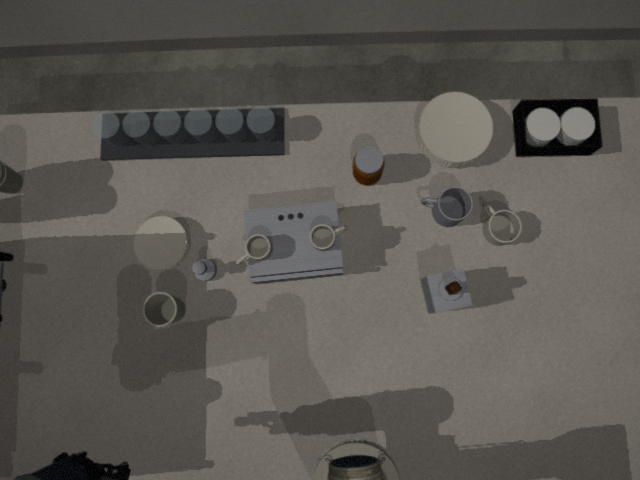

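View pics/side0.png

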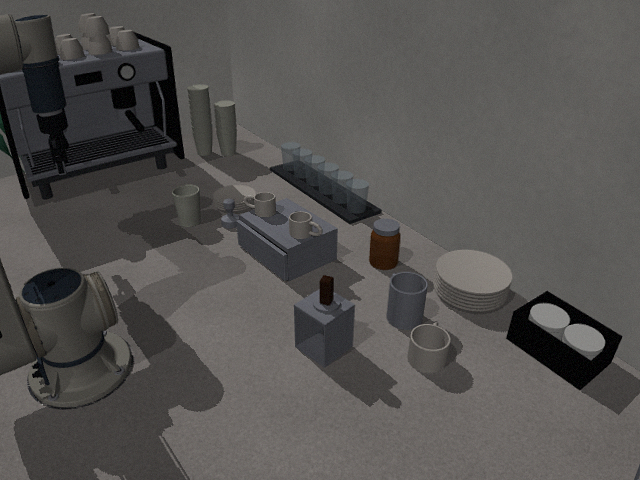

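View pics/wrist0.png

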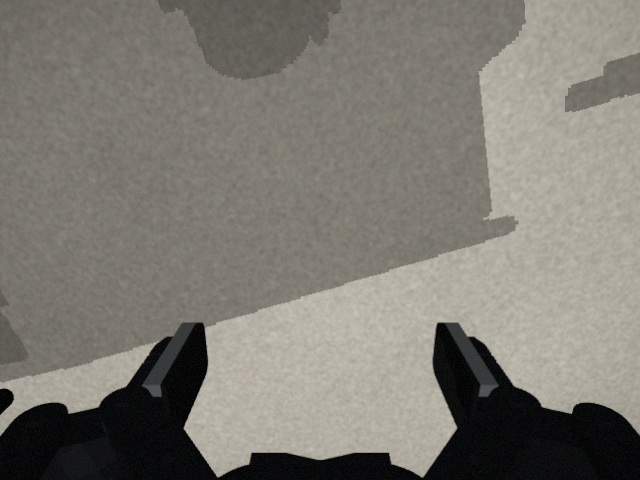

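The top view shows the cabinet at about (295,242), its three holes at about (281–300,217), the stand with its rod at about (450,290), and the cups on the cabinet at (259,245) and (322,236). I'll enlarge these areas.

Run:
```python
import cv2,numpy as np
t=cv2.imread('pics/top0.png');s=cv2.imread('pics/side0.png')
g=lambda im:np.clip(255*(im/255.)**0.6,0,255).astype('uint8')
def crop(im,x,y,w,h,k,f): cv2.imwrite(f,cv2.resize(g(im[y:y+h,x:x+w]),None,fx=k,fy=k,interpolation=cv2.INTER_CUBIC))
crop(t,230,190,130,100,6,'pics/tc.png')
crop(t,410,250,80,75,8,'pics/ts.png')
crop(s,280,260,90,110,5,'pics/ss.png')
crop(s,225,175,125,105,6,'pics/sc.png')
```

```text
(no output)
```

View pics/tc.png

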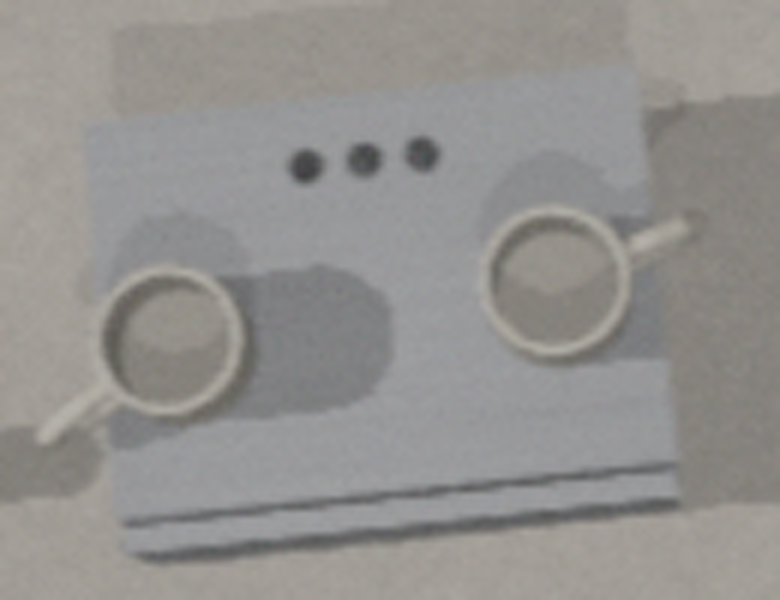

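View pics/ts.png

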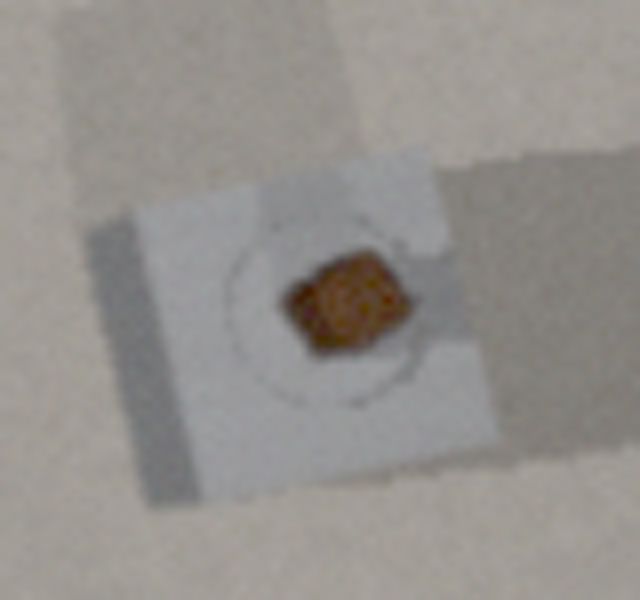

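View pics/ss.png

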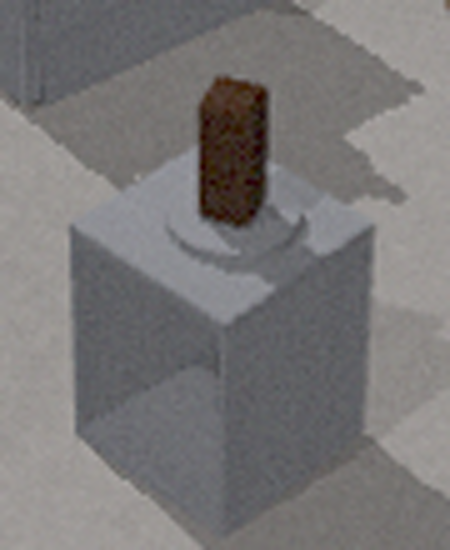

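View pics/sc.png

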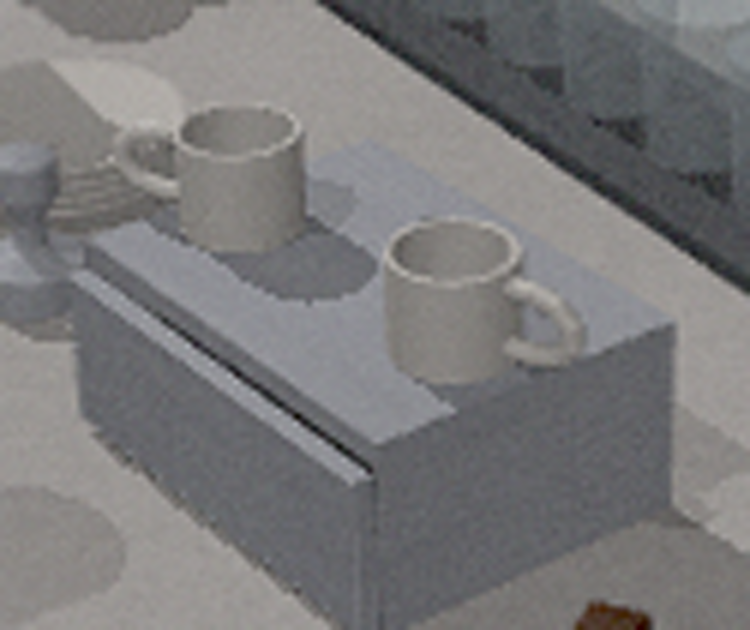

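```bash
cat >> h.py <<'E'
def K(c):
    f=240/np.tan(np.radians(c['fov_y'])/2); return f
def cam(c,o=None):
    if 'R' in c: return c['R'],c['t']
    T=np.eye(4);T[:3,:3]=R.from_quat(o['eef_rot']).as_matrix();T[:3,3]=o['tool_pos']
    M=np.linalg.inv(T@c['hand_eye']);return M[:3,:3],M[:3,3]
def ray(c,uv,o=None):
    f=K(c);d=np.array([(uv[0]-c['cx'])/f,(uv[1]-c['cy'])/f]);rd=np.linalg.norm(d);r=rd
    for _ in range(20): r=rd/(1+c['k1']*r*r)
    d=d*(r/max(rd,1e-12)); Rm,t=cam(c,o)
    return -Rm.T@t, Rm.T@np.array([d[0],d[1],1.])
def onz(c,uv,z,o=None):
    p,d=ray(c,uv,o); return p+d*(z-p[2])/d[2]
def proj(c,X,o=None):
    Rm,t=cam(c,o);x=np.asarray(X)@Rm.T+t;s=x[...,:2]/x[...,2:];r2=(s**2).sum(-1,keepdims=True)
    return s*(1+c['k1']*r2)*K(c)+np.array([c['cx'],c['cy']])
def cp(x,y,k,ox,oy): return ((x+.5)/k-.5+ox,(y+.5)/k-.5+oy)
def tri(L):
    A=np.zeros((3,3));b=np.zeros(3)
    for p,d in L:
        d=d/np.linalg.norm(d);P=np.eye(3)-np.outer(d,d);A+=P;b+=P@p
    return np.linalg.solve(A,b)
E
python3 - <<'E'
from h import *
import pickle
d=pickle.load(open('d0.pkl','rb'));t=d['top'][1];s=d['side'][1]
np.set_printoptions(precision=4,suppress=True)
def fit(P,Q): # Q=R P + t 2d
    P=np.array(P,float);Q=np.array(Q)[:,:2];p=P-P.mean(0);q=Q-Q.mean(0)
    a=np.arctan2((p[:,0]*q[:,1]-p[:,1]*q[:,0]).sum(),(p*q).sum())
    M=np.array([[np.cos(a),-np.sin(a)],[np.sin(a),np.cos(a)]]);tt=Q.mean(0)-M@P.mean(0)
    print('yaw',a,'org',tt,'res mm',1000*(Q-P@M.T-tt).round(4).tolist() if 0 else (1000*(Q-P@M.T-tt)).round(1).tolist());return a,M,tt
C=lambda x,y:cp(x,y,6,230,190); S=lambda x,y:cp(x,y,8,410,250)
h=[onz(t,C(*q),.1) for q in [(305,165),(364,160),(423,154)]]
print('cab top');a,M,tt=fit([(.085,.115),(.085,-.115),(-.08,.115),(-.08,-.115),(.057,.024),(.057,0),(.057,-.024)],[onz(t,C(*q),.1) for q in [(85,125),(635,67),(125,522),(677,464)]]+h)
print(np.array(h))
C2=lambda x,y:cp(x,y,6,225,175)
print('cab side');fit([(-.08,.115),(-.08,-.115),(.085,-.115),(.085,.115)],[onz(s,C2(*q),.1) for q in [(87,248),(372,440),(674,323),(365,138)]])
print('stand top');b,N,ts=fit([(.045,.045),(.045,-.045),(-.045,-.045),(-.045,.045)],[onz(t,S(*q),.12) for q in [(137,213),(428,148),(498,440),(203,500)]])
S2=lambda x,y:cp(x,y,5,280,260)
print('stand side');fit([(-.045,.045),(-.045,-.045),(.045,-.045)],[onz(s,S2(*q),.12) for q in [(70,228),(225,325),(375,228)]])
print('collar c',onz(t,S(325,305),.126))
print('handle top', tri([ray(t,S(368,291)),ray(s,S2(235,85))]))
print('handle topc', [onz(t,S(*q),.186) for q in [(312,270),(373,248),(412,300),(345,330)]])
print('handle mid tri side', S2(235,150), proj(s,[[*ts,.126],[*ts,.156],[*ts,.186]]), proj(t,[[*ts,.126],[*ts,.186]]),S(368,291))
E
```

```text
cab top
yaw 0.08587211126509894 org [0.6118 0.1389] res mm [[0.0, -1.1], [-1.2, 0.8], [0.3, -3.4], [-0.9, 1.6], [1.1, 1.1], [0.5, 0.7], [0.3, 0.3]]
[[0.6676 0.1688 0.1   ]
 [0.6691 0.1445 0.1   ]
 [0.6709 0.1203 0.1   ]]
cab side
yaw 0.09528373465673673 org [0.6091 0.1411] res mm [[-0.5, -5.9], [1.3, 6.3], [-1.5, -2.2], [0.8, 1.8]]
stand top
yaw 0.18410957844178816 org [ 0.4779 -0.2332] res mm [[-1.5, -0.5], [-0.7, 0.1], [0.6, 0.3], [1.6, 0.1]]
stand side
yaw 0.1886740776178248 org [ 0.4761 -0.2332] res mm [[-0.2, -1.0], [1.3, 1.7], [-1.1, -0.6]]
collar c [ 0.4834 -0.2349  0.126 ]
handle top [ 0.4826 -0.2343  0.1906]
handle topc [array([ 0.4905, -0.2204,  0.186 ]), array([ 0.4963, -0.238 ,  0.186 ]), array([ 0.4813, -0.2483,  0.186 ]), array([ 0.4733, -0.2289,  0.186 ])]
handle mid tri side (326.6, 289.6) [[324.8877 302.338 ]
 [325.0184 290.7796]
 [325.1522 278.8395]] [[449.6046 290.0265]
 [454.4784 288.7636]] (455.5625, 285.9375)
```

Run:
```python
from h import *
o=ctrl.get_obs();M=R.from_quat(o['eef_rot']).as_matrix();print(M.round(3))
print('jaw yaw',np.degrees(np.arctan2(M[1,2],M[0,2])))
print(np.array([.483,-.234,.30])-o['tool_pos'])
```

```text
[[-0.974 -0.    -0.228]
 [ 0.228 -0.001 -0.974]
 [-0.    -1.     0.001]]
jaw yaw -103.16929691399194
[ 0.35786696 -0.76915929  0.09269127]
```

```bash
python3 -m creep '[{"twist":[0,0,0],"xyz":[0.0,-0.03,0.03],"grip":1},{"twist":[0,0,-0.05],"xyz":[0.012,-0.065,0.06],"grip":1},{"twist":[0,0,-0.15],"xyz":[0.03,-0.1,0.09],"grip":1},{"twist":[0,0,-0.25],"xyz":[0.048,-0.135,0.09],"grip":1},{"twist":[0,0,-0.35],"xyz":[0.066,-0.17,0.09],"grip":1},{"twist":[0,0,-0.45],"xyz":[0.084,-0.205,0.09],"grip":1},{"twist":[0,0,-0.55],"xyz":[0.102,-0.24,0.09],"grip":1},{"twist":[0,0,-0.65],"xyz":[0.12,-0.275,0.09],"grip":1},{"twist":[0,0,-0.75],"xyz":[0.138,-0.31,0.09],"grip":1},{"twist":[0,0,-0.85],"xyz":[0.156,-0.345,0.09],"grip":1},{"twist":[0,0,-0.95],"xyz":[0.174,-0.38,0.09],"grip":1},{"twist":[0,0,-0.96],"xyz":[0.192,-0.415,0.09],"grip":1},{"twist":[0,0,-0.96],"xyz":[0.21,-0.45,0.09],"grip":1},{"twist":[0,0,-0.96],"xyz":[0.228,-0.485,0.09],"grip":1},{"twist":[0,0,-0.96],"xyz":[0.246,-0.52,0.09],"grip":1},{"twist":[0,0,-0.96],"xyz":[0.264,-0.555,0.09],"grip":1},{"twist":[0,0,-0.96],"xyz":[0.282,-0.59,0.09],"grip":1},{"twist":[0,0,-0.96],"xyz":[0.3,-0.625,0.09],"grip":1},{"twist":[0,0,-0.96],"xyz":[0.318,-0.66,0.09],"grip":1},{"twist":[0,0,-0.96],"xyz":[0.336,-0.695,0.09],"grip":1}]'
python3 -m creep '[{"twist":[0,0,0],"xyz":[0.013,-0.036,0],"grip":1},{"twist":[0,0,0],"xyz":[0.022,-0.074,0],"grip":1},{"twist":[0,0,0],"xyz":[0.022,-0.074,0],"grip":1},{"twist":[0,0,0],"xyz":[0.022,-0.074,0],"grip":1}]'
python3 - <<'E'
from h import *
import pickle
o,c=snap('wrist','w1.png');pickle.dump((o,c),open('w1.pkl','wb'))
print(o['tool_pos'],o['joint_pos'],o['qvel'].round(3))
E
```

```text
time_s: 1.82
tool_pos: [0.4615, -0.1616, 0.2977]
eef_rot: [0.396, 0.586, -0.586, -0.397]
contact_force: [1.5, 2.2, 1.0]
gripper_width: 1.0
time_s: 2.15
tool_pos: [0.4831, -0.2352, 0.2963]
eef_rot: [-0.396, -0.585, 0.585, 0.398]
contact_force: [-0.7, 0.1, -0.8]
gripper_width: 1.0
[ 0.48308453 -0.23515574  0.29634687] [-1.61720143e-01  2.24363049e-01  2.89115838e-01 -2.52336700e-04
 -1.63857380e+00  5.39085227e-01] [ 0.052 -0.047 -0.02  -0.003 -0.001 -0.016]
```

View pics/w1.png

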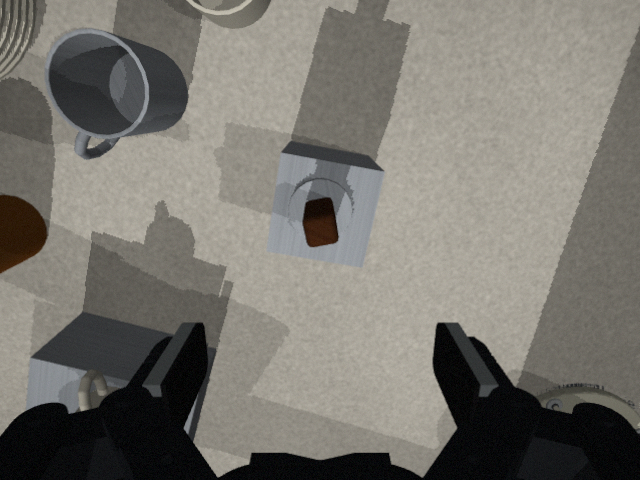

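Run:
```python
import cv2,numpy as np
t=cv2.imread('pics/w1.png')
im=t[135:275,255:395];cv2.imwrite('pics/w1c.png',cv2.resize(np.clip(255*(im/255.)**.6,0,255).astype('uint8'),None,fx=4,fy=4,interpolation=cv2.INTER_CUBIC))
```

```text
(no output)
```

View pics/w1c.png

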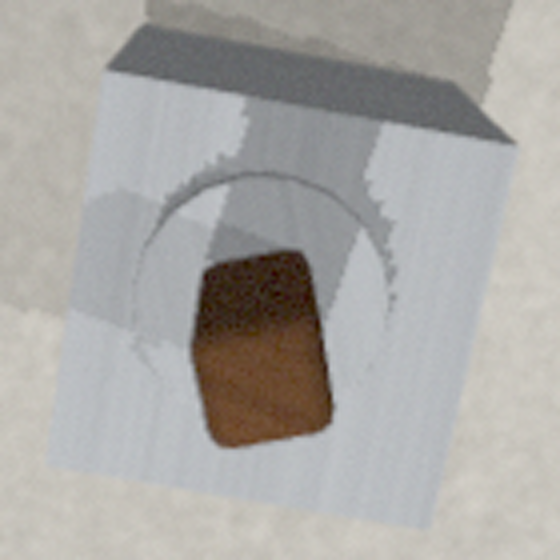

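```bash
cat > fitsq.py <<'E'
from h import *
def fit(P,Q):
    P=np.array(P,float);Q=np.array(Q)[:,:2];p=P-P.mean(0);q=Q-Q.mean(0)
    a=np.arctan2((p[:,0]*q[:,1]-p[:,1]*q[:,0]).sum(),(p*q).sum())
    M=np.array([[np.cos(a),-np.sin(a)],[np.sin(a),np.cos(a)]]);tt=Q.mean(0)-M@P.mean(0)
    print('yaw',round(a,4),np.degrees(a).round(1),'org',tt.round(4),'res mm',(1000*(Q-P@M.T-tt)).round(1).tolist());return a,M,tt
E
python3 - <<'E'
from fitsq import *
import pickle
o,c=pickle.load(open('w1.pkl','rb'));S=lambda x,y:cp(x,y,4,255,135)
Q=[onz(c,S(*q),.186,o) for q in [(191,347),(320,320),(334,432),(213,452)]]
print(np.array(Q).round(4))
h=.012
fit([(-h,h),(h,h),(h,-h),(-h,-h)],Q);fit([(h,h),(h,-h),(-h,-h),(-h,h)],Q)
Q=[onz(c,S(*q),.12,o) for q in [(107,68),(517,145),(430,530),(45,465)]]
print(np.array(Q).round(4))
h=.045
fit([(-h,h),(h,h),(h,-h),(-h,-h)],Q);fit([(h,h),(h,-h),(-h,-h),(-h,h)],Q)
print('collar',onz(c,S(265,300),.126,o))
M=R.from_quat(o['eef_rot']).as_matrix();print('jaw',np.degrees(np.arctan2(M[1,2],M[0,2])),o['tool_pos'])
E
```

```text
[[ 0.4971 -0.2362  0.186 ]
 [ 0.4774 -0.2493  0.186 ]
 [ 0.467  -0.2307  0.186 ]
 [ 0.4862 -0.219   0.186 ]]
yaw -2.5877 -148.3 org [ 0.4819 -0.2338] res mm [[-1.4, 1.5], [-0.6, 1.0], [1.6, -0.8], [0.4, -1.7]]
yaw -1.0169 -58.3 org [ 0.4819 -0.2338] res mm [[-1.4, 1.5], [-0.6, 1.0], [1.6, -0.8], [0.4, -1.7]]
[[ 0.5308 -0.2682  0.12  ]
 [ 0.444  -0.2852  0.12  ]
 [ 0.4257 -0.197   0.12  ]
 [ 0.5139 -0.1794  0.12  ]]
yaw -2.9455 -168.8 org [ 0.4786 -0.2324] res mm [[-0.7, -0.3], [0.8, 0.1], [0.0, 0.1], [-0.1, 0.1]]
yaw -1.3747 -78.8 org [ 0.4786 -0.2324] res mm [[-0.7, -0.3], [0.8, 0.1], [0.0, 0.1], [-0.1, 0.1]]
collar [ 0.48205873 -0.23522606  0.126     ]
jaw -158.37749103066974 [ 0.48308453 -0.23515574  0.29634687]
```

```bash
python3 -m creep '[{"twist":[0,0,0.1],"xyz":[-0.001,0.0015,-0.02],"grip":1},{"twist":[0,0,0.175],"xyz":[-0.001,0.0015,-0.05],"grip":1},{"twist":[0,0,0.175],"xyz":[-0.001,0.0015,-0.08],"grip":1},{"twist":[0,0,0.175],"xyz":[-0.001,0.0015,-0.11],"grip":1},{"twist":[0,0,0.175],"xyz":[-0.001,0.0015,-0.135],"grip":1},{"twist":[0,0,0.175],"xyz":[-0.001,0.0015,-0.15],"grip":1},{"twist":[0,0,0.175],"xyz":[-0.001,0.0015,-0.158],"grip":1},{"twist":[0,0,0.175],"xyz":[-0.001,0.0015,-0.158],"grip":1},{"twist":[0,0,0.175],"xyz":[-0.001,0.0015,-0.158],"grip":1}]'
python3 -m creep '[{"twist":[0,0,0],"xyz":[0,0,0],"grip":0},{"twist":[0,0,0],"xyz":[0,0,0],"grip":-0.3},{"twist":[0,0,0],"xyz":[0,0,0],"grip":-1},{"twist":[0,0,0],"xyz":[0,0,0],"grip":-1},{"twist":[0,0,0],"xyz":[0,0,0],"grip":-1},{"twist":[0,0,0],"xyz":[0,0,0],"grip":-1},{"twist":[0,0,0],"xyz":[0,0,0],"grip":-1},{"twist":[0,0,0],"xyz":[0,0,0],"grip":-1}]' 100
python3 - <<'E'
from h import *
snap('wrist','w2.png')
E
```

```text
time_s: 2.95
tool_pos: [0.4827, -0.2315, 0.1411]
eef_rot: [-0.344, -0.618, 0.618, 0.343]
contact_force: [-0.3, -0.5, -0.6]
gripper_width: 1.001
time_s: 3.62
tool_pos: [0.4823, -0.2323, 0.1406]
eef_rot: [-0.344, -0.618, 0.618, 0.343]
contact_force: [-1.6, -0.3, 4.5]
gripper_width: 0.257
```

View pics/w2.png

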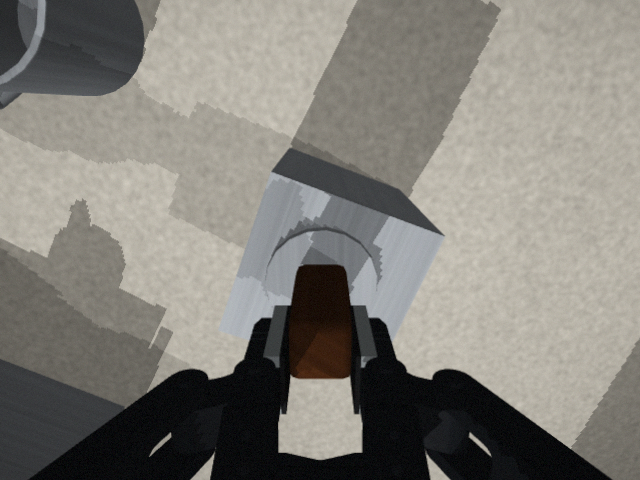

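```bash
python3 -m creep '[{"twist":[0,0,0],"xyz":[0,0,0.015],"grip":-1},{"twist":[0,0,0],"xyz":[0,0,0.04],"grip":-1},{"twist":[0,0,0],"xyz":[0,0,0.075],"grip":-1},{"twist":[0,0,0],"xyz":[0,0,0.11],"grip":-1},{"twist":[0,0,0],"xyz":[0,0,0.14],"grip":-1},{"twist":[0,0,0],"xyz":[0,0,0.165],"grip":-1},{"twist":[0,0,0],"xyz":[0.0,0,0.175],"grip":-1},{"twist":[0,0,-0.05],"xyz":[0.01,0.02,0.175],"grip":-1},{"twist":[0,0,-0.1],"xyz":[0.025,0.05,0.175],"grip":-1},{"twist":[0,0,-0.15],"xyz":[0.04,0.08,0.175],"grip":-1},{"twist":[0,0,-0.2],"xyz":[0.055,0.11,0.175],"grip":-1},{"twist":[0,0,-0.25],"xyz":[0.07,0.14,0.175],"grip":-1},{"twist":[0,0,-0.3],"xyz":[0.085,0.17,0.175],"grip":-1},{"twist":[0,0,-0.35],"xyz":[0.1,0.2,0.175],"grip":-1},{"twist":[0,0,-0.4],"xyz":[0.115,0.23,0.175],"grip":-1},{"twist":[0,0,-0.45],"xyz":[0.13,0.26,0.175],"grip":-1},{"twist":[0,0,-0.45],"xyz":[0.145,0.29,0.175],"grip":-1},{"twist":[0,0,-0.45],"xyz":[0.16,0.32,0.175],"grip":-1},{"twist":[0,0,-0.45],"xyz":[0.175,0.35,0.175],"grip":-1},{"twist":[0,0,-0.45],"xyz":[0.186,0.372,0.175],"grip":-1}]'
python3 -m creep '[{"twist":[0,0,0],"xyz":[0.0,0.004,0],"grip":-1},{"twist":[0,0,0],"xyz":[0.0,0.004,-0.015],"grip":-1},{"twist":[0,0,0],"xyz":[0.0,0.004,-0.015],"grip":-1},{"twist":[0,0,0],"xyz":[0.0,0.004,-0.015],"grip":-1}]'
python3 - <<'E'
from h import *
import pickle
d={}
for n in ['wrist','side','top']: d[n]=snap(n,n+'3.png')
pickle.dump(d,open('d3.pkl','wb'));print(ctrl.get_obs())
E
```

```text
time_s: 5.33
tool_pos: [0.6687, 0.1431, 0.3129]
eef_rot: [-0.472, -0.526, 0.527, 0.473]
contact_force: [1.0, 0.2, -1.5]
gripper_width: 0.254
time_s: 5.67
tool_pos: [0.6677, 0.1439, 0.2986]
eef_rot: [-0.472, -0.525, 0.527, 0.473]
contact_force: [0.2, 0.3, -1.2]
gripper_width: 0.253
{'time_s': 5.8167, 'joint_pos': array([ 4.39407083e-01,  5.59823163e-01,  8.04125980e-01,  2.35578449e-04,
       -1.81382699e+00, -3.34069475e-01]), 'qvel': array([-0.00255183, -0.00272138,  0.00221016,  0.00014894,  0.00286402,
       -0.00217527]), 'tau': array([ 1.93697233e-01, -5.44855034e+01,  2.34465480e+01,  5.36291599e+00,
        2.05979748e-03,  8.94155619e-04]), 'tool_pos': array([0.66835361, 0.14345956, 0.30099572]), 'eef_rot': array([ 0.47324836,  0.52599846, -0.52523221, -0.47275018]), 'contact_force': array([ 0.64437208, -0.58363599, -1.398759  ]), 'moment': array([-0.03705255,  0.02168624, -0.04603697]), 'gripper_width': 0.25706561236099007}
```

View pics/wrist3.png

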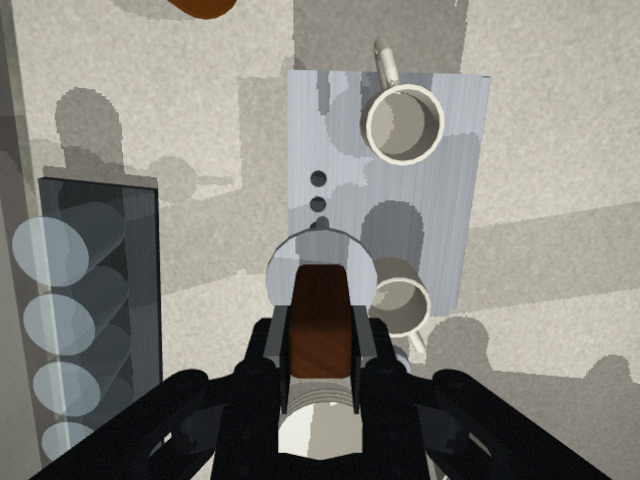

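View pics/side3.png

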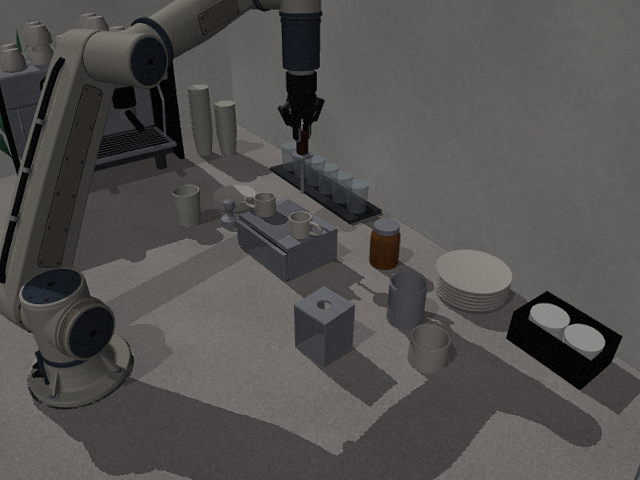

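View pics/top3.png

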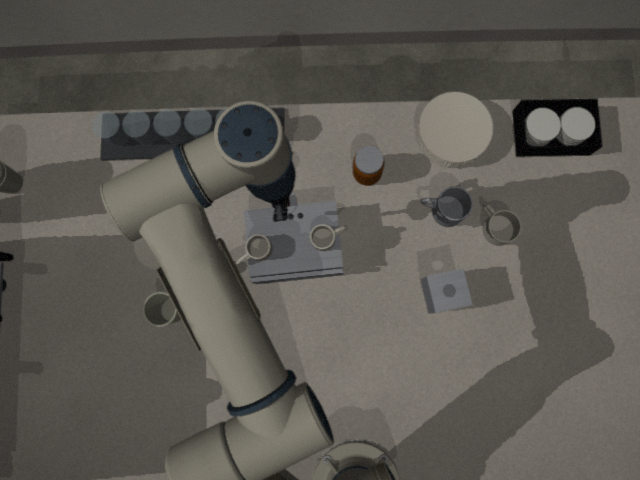

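Run:
```python
from fitsq import *
import pickle
d=pickle.load(open('d3.pkl','rb'));o,c=d['wrist']
for q in [(318,178.5),(317.5,204),(316.5,229)]: print(onz(c,q,.1,o).round(4))
Q=[onz(c,q,.1,o) for q in [(288,70),(490,76)]];print(np.array(Q).round(4))
print(o['tool_pos'],proj(c,[.669,.1445,.1],o))
def cr(im,x,y,w,h,k,f): cv2.imwrite(f,cv2.resize(np.clip(255*(im[y:y+h,x:x+w]/255.)**.6,0,255).astype('uint8'),None,fx=k,fy=k,interpolation=cv2.INTER_CUBIC))
cr(c['image'],270,60,230,180,3,'pics/w3c.png')
cr(d['side'][1]['image'],270,70,100,130,4,'pics/s3c.png')
cr(d['top'][1]['image'],410,255,80,70,6,'pics/t3c.png')
```

```text
[0.6715 0.122  0.1   ]
[0.6695 0.1458 0.1   ]
[0.6679 0.1701 0.1   ]
[[0.7061 0.0339 0.1   ]
 [0.5361 0.0206 0.1   ]]
[0.66769771 0.14389758 0.2986428 ] [318.17429009 202.74898347]
```

View pics/w3c.png

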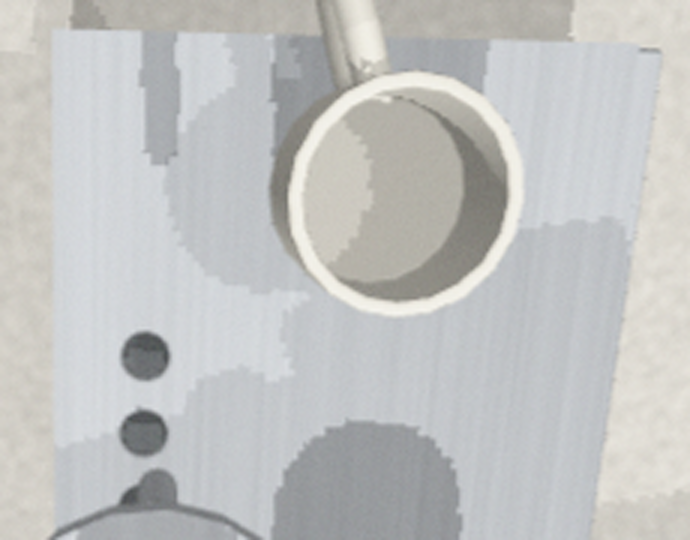

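View pics/s3c.png

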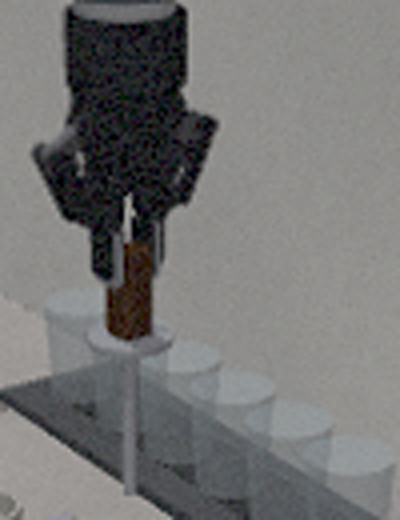

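View pics/t3c.png

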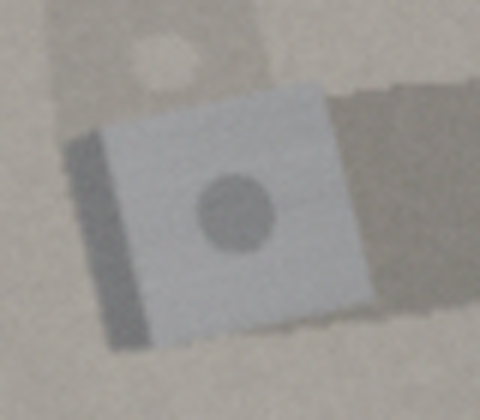

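Run:
```python
from fitsq import *
import pickle
d=pickle.load(open('d3.pkl','rb'));o,c=d['wrist'];s=d['side'][1]
w=cp(157,486,3,270,60);q=cp(130,493,4,270,70)
print(w,q,'wrist@.168',onz(c,w,.168,o),'tri',tri([ray(c,w,o),ray(s,q)]))
print('side@.168',onz(s,q,.168))
print('expected',o['tool_pos']-[0,0,.1306],'proj side',proj(s,o['tool_pos']-[0,0,.1306]))
M=R.from_quat(o['eef_rot']).as_matrix();print(M.round(3))
hs=[onz(c,cp(x,y,3,270,60),.1,o) for x,y in [(145,355),(143.5,433)]];print(np.array(hs).round(4))
t=d['top'][1];print('stand hole',onz(t,cp(235,213,6,410,255),.12))
# collar/handle direction from side: shaft top (130,350)
print(proj(s,[o['tool_pos']-[0,0,.1306],o['tool_pos']-[0,0,.02]]), cp(130,345,4,270,70))
```

```text
(322.0, 221.66666666666666) (302.125, 192.875) wrist@.168 [0.66611572 0.14339048 0.168     ] tri [0.6657755  0.14304915 0.17056309]
side@.168 [0.66823073 0.14795265 0.168     ]
expected [0.66769771 0.14389758 0.1680428 ] proj side [302.7659984  193.45733962]
[[-0.106 -0.003 -0.994]
 [ 0.994 -0.001 -0.106]
 [-0.001 -1.     0.003]]
[[0.6716 0.1215 0.1   ]
 [0.6695 0.1458 0.1   ]]
stand hole [ 0.47803912 -0.23230526  0.12      ]
[[302.7659984  193.45733962]
 [302.20738323 155.59053334]] (302.125, 155.875)
```

```bash
python3 -m creep '[{"twist":[0,0,0],"xyz":[0.0025,0.002,-0.01],"grip":-1},{"twist":[0,0,0],"xyz":[0.0025,0.002,-0.03],"grip":-1},{"twist":[0,0,0],"xyz":[0.0025,0.002,-0.048],"grip":-1},{"twist":[0,0,0],"xyz":[0.0025,0.002,-0.06],"grip":-1},{"twist":[0,0,0],"xyz":[0.0025,0.002,-0.06],"grip":-1},{"twist":[0,0,0],"xyz":[0.0025,0.002,-0.06],"grip":-1},{"twist":[0,0,0],"xyz":[0.0025,0.002,-0.06],"grip":-1}]'
python3 - <<'E'
from fitsq import *
import pickle
d={}
for n in ['wrist','side']: d[n]=snap(n,n+'4.png')
pickle.dump(d,open('d4.pkl','wb'))
def cr(im,x,y,w,h,k,f): cv2.imwrite(f,cv2.resize(np.clip(255*(im[y:y+h,x:x+w]/255.)**.6,0,255).astype('uint8'),None,fx=k,fy=k,interpolation=cv2.INTER_CUBIC))
cr(d['wrist'][1]['image'],250,100,140,140,4,'pics/w4c.png')
cr(d['side'][1]['image'],240,130,120,90,6,'pics/s4c.png')
print(d['wrist'][0]['tool_pos'],d['wrist'][0]['contact_force'])
E
```

```text
time_s: 6.4
tool_pos: [0.6713, 0.1459, 0.2412]
eef_rot: [0.473, 0.526, -0.525, -0.472]
contact_force: [0.4, -0.1, -0.4]
gripper_width: 0.261
[0.67126139 0.14588658 0.24124562] [ 0.36914717 -0.11117314 -0.44148918]
```

View pics/w4c.png

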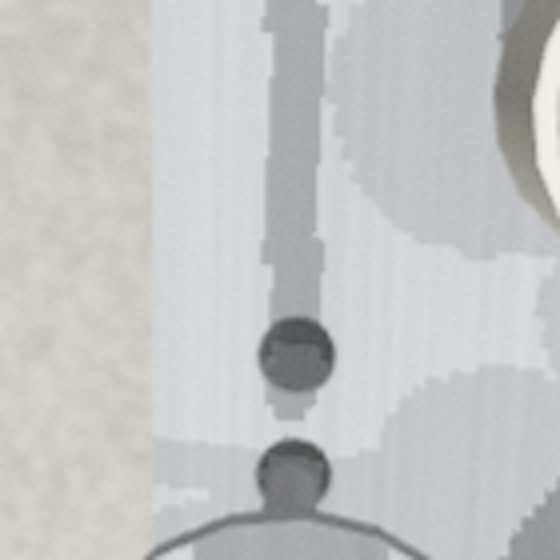

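View pics/s4c.png

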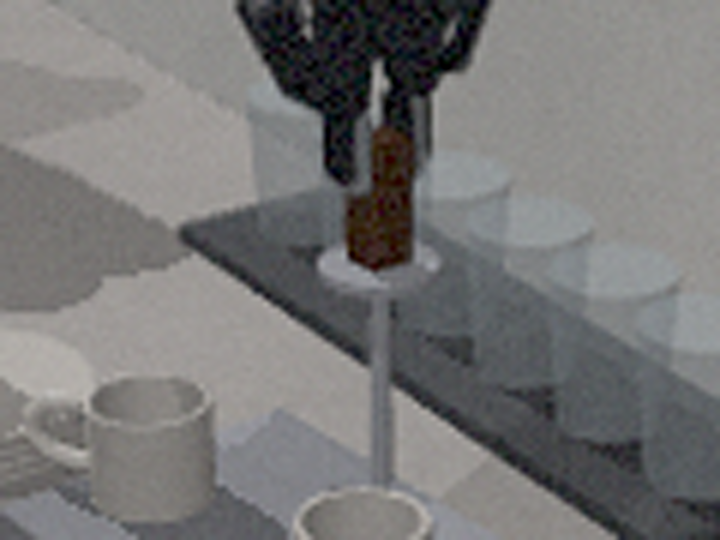

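Run:
```python
from fitsq import *
import pickle
d=pickle.load(open('d4.pkl','rb'));o,c=d['wrist']
im=c['image'][180:235,300:350].astype(float);im=np.clip((im-20)*2.2,0,255).astype('uint8')
cv2.imwrite('pics/w4d.png',cv2.resize(im,None,fx=10,fy=10,interpolation=cv2.INTER_CUBIC))
h2=onz(c,cp(297,354,4,250,100),.1,o);h1=onz(c,cp(293.5,475,4,250,100),.1,o);print(h1,h2)
for z in(.1,.111): print((proj(c,[h1[0],h1[1],z],o)-[300,180])*10+4.5)
```

```text
[0.6694915  0.14571822 0.1       ] [0.67144446 0.12146336 0.1       ]
[234.5  388.25]
[235.32226869 425.90719998]
```

View pics/w4d.png

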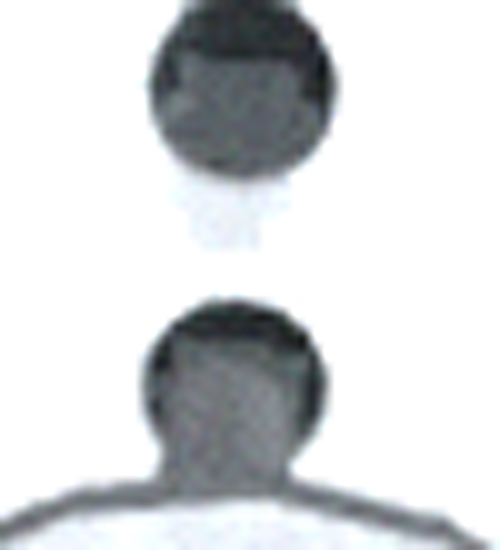

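```bash
python3 -m creep '[{"twist":[0,0,0],"xyz":[0,0.0005,-0.004],"grip":-1},{"twist":[0,0,0],"xyz":[0,0.0005,-0.008],"grip":-1},{"twist":[0,0,0],"xyz":[0,0.0005,-0.008],"grip":-1}]'
python3 -m creep '[{"twist":[0,0,0],"xyz":[0,0,-0.0015],"grip":-1}]'
python3 -m creep '[{"twist":[0,0,0],"xyz":[0,0,-0.001],"grip":-1}]'
python3 -m creep '[{"twist":[0,0,0],"xyz":[0,0,-0.001],"grip":-1}]'
```

```text
time_s: 6.75
tool_pos: [0.6704, 0.1467, 0.2309]
eef_rot: [-0.472, -0.525, 0.526, 0.473]
contact_force: [0.3, -0.0, -1.8]
gripper_width: 0.255
time_s: 6.83
tool_pos: [0.6707, 0.1465, 0.2303]
eef_rot: [-0.473, -0.526, 0.526, 0.473]
contact_force: [0.8, 0.3, -0.9]
gripper_width: 0.261
time_s: 6.92
tool_pos: [0.6707, 0.1465, 0.2293]
eef_rot: [-0.473, -0.526, 0.526, 0.473]
contact_force: [0.2, 0.2, -1.5]
gripper_width: 0.259
time_s: 7.0
tool_pos: [0.6708, 0.1465, 0.2284]
eef_rot: [0.473, 0.526, -0.526, -0.473]
contact_force: [-0.3, -0.1, -0.4]
gripper_width: 0.261
```

```bash
python3 -m creep '[{"twist":[0,0,0],"xyz":[0,0,-0.0015],"grip":-1},{"twist":[0,0,0],"xyz":[0,0,-0.002],"grip":-1}]'
python3 -m creep '[{"twist":[0,0,0],"xyz":[0,0,-0.0015],"grip":-1},{"twist":[0,0,0],"xyz":[0,0,-0.002],"grip":-1}]'
python3 -m creep '[{"twist":[0,0,0],"xyz":[0,0,-0.0015],"grip":-1},{"twist":[0,0,0],"xyz":[0,0,-0.002],"grip":-1}]'
```

```text
time_s: 7.17
tool_pos: [0.6707, 0.1466, 0.2262]
eef_rot: [-0.473, -0.526, 0.526, 0.473]
contact_force: [0.1, 0.1, -0.8]
gripper_width: 0.259
time_s: 7.33
tool_pos: [0.6707, 0.1465, 0.2242]
eef_rot: [-0.473, -0.526, 0.526, 0.473]
contact_force: [-0.6, -0.2, -2.0]
gripper_width: 0.26
time_s: 7.5
tool_pos: [0.6707, 0.1466, 0.2222]
eef_rot: [-0.473, -0.526, 0.526, 0.473]
contact_force: [-0.2, -1.4, -0.9]
gripper_width: 0.258
```

In the hole (tip about 8 mm below the top). Contact should come at TCP z of about 0.2126.

```bash
python3 -m creep '[{"twist":[0,0,0],"xyz":[0,0,-0.002],"grip":-1},{"twist":[0,0,0],"xyz":[0,0,-0.004],"grip":-1}]'
for i in 1; do python3 -m creep '[{"twist":[0,0,0],"xyz":[0,0,-0.001],"grip":-1},{"twist":[0,0,0],"xyz":[0,0,-0.002],"grip":-1}]'; done
python3 -m creep '[{"twist":[0,0,0],"xyz":[0,0,-0.001],"grip":-1}]'
python3 -m creep '[{"twist":[0,0,0],"xyz":[0,0,-0.001],"grip":-1}]'
```

```text
time_s: 7.67
tool_pos: [0.6708, 0.1466, 0.2184]
eef_rot: [0.473, 0.526, -0.526, -0.473]
contact_force: [-0.2, 0.7, -1.3]
gripper_width: 0.264
time_s: 7.83
tool_pos: [0.6707, 0.1465, 0.2162]
eef_rot: [-0.473, -0.526, 0.526, 0.473]
contact_force: [-0.1, 0.2, -1.0]
gripper_width: 0.258
time_s: 7.92
tool_pos: [0.6707, 0.1465, 0.2153]
eef_rot: [-0.473, -0.526, 0.526, 0.473]
contact_force: [-0.1, 0.7, -1.3]
gripper_width: 0.26
time_s: 8.0
tool_pos: [0.6708, 0.1465, 0.2144]
eef_rot: [0.473, 0.526, -0.526, -0.473]
contact_force: [0.2, -0.2, -1.0]
gripper_width: 0.26
```

```bash
python3 -m creep '[{"twist":[0,0,0],"xyz":[0,0,-0.001],"grip":-1}]'
python3 -m creep '[{"twist":[0,0,0],"xyz":[0,0,-0.0005],"grip":-1}]'
python3 -m creep '[{"twist":[0,0,0],"xyz":[0,0,-0.0005],"grip":-1}]'
```

```text
time_s: 8.08
tool_pos: [0.6708, 0.1466, 0.2134]
eef_rot: [0.473, 0.526, -0.526, -0.473]
contact_force: [-0.8, 0.6, -0.6]
gripper_width: 0.255
time_s: 8.17
tool_pos: [0.6707, 0.1465, 0.2128]
eef_rot: [-0.473, -0.526, 0.526, 0.473]
contact_force: [-0.1, -0.5, -1.2]
gripper_width: 0.262
time_s: 8.25
tool_pos: [0.6707, 0.1465, 0.2124]
eef_rot: [-0.473, -0.526, 0.526, 0.473]
contact_force: [-0.0, -0.2, -0.9]
gripper_width: 0.262
```

```bash
python3 -m creep '[{"twist":[0,0,0],"xyz":[0,0,-0.0005],"grip":-1}]'
```

```text
time_s: 8.33
tool_pos: [0.6708, 0.1465, 0.2121]
eef_rot: [0.473, 0.526, -0.526, -0.473]
contact_force: [-0.4, 0.4, 0.9]
gripper_width: 0.259
```

Contact begins (force +2 N relative to baseline). Half-mm steps.

```bash
python3 -m creep '[{"twist":[0,0,0],"xyz":[0,0,-0.0005],"grip":-1}]'
```

```text
time_s: 8.42
tool_pos: [0.6709, 0.1465, 0.212]
eef_rot: [0.473, 0.526, -0.526, -0.473]
contact_force: [-1.1, -0.3, 2.6]
gripper_width: 0.258
```

```bash
python3 -m creep '[{"twist":[0,0,0],"xyz":[0,0,-0.0005],"grip":-1}]'
```

```text
time_s: 8.5
tool_pos: [0.6709, 0.1464, 0.2119]
eef_rot: [0.473, 0.526, -0.525, -0.472]
contact_force: [-1.9, 0.4, 4.1]
gripper_width: 0.257
```

```bash
python3 -m creep '[{"twist":[0,0,0],"xyz":[0,0,-0.0005],"grip":-1},{"twist":[0,0,0],"xyz":[0,0,-0.001],"grip":-1}]'
```

```text
time_s: 8.67
tool_pos: [0.6711, 0.1464, 0.2118]
eef_rot: [0.473, 0.526, -0.525, -0.472]
contact_force: [-2.1, -0.5, 8.2]
gripper_width: 0.256
```

```bash
python3 -m creep '[{"twist":[0,0,0],"xyz":[0,0,-0.0005],"grip":-1},{"twist":[0,0,0],"xyz":[0,0,-0.001],"grip":-1}]'
```

```text
time_s: 8.83
tool_pos: [0.6712, 0.1463, 0.2116]
eef_rot: [0.474, 0.527, -0.525, -0.472]
contact_force: [-4.2, 0.3, 10.8]
gripper_width: 0.255
```

```bash
python3 -m creep '[{"twist":[0,0,0],"xyz":[0,0,0.01],"grip":-1},{"twist":[0,0,0],"xyz":[0,0,0.022],"grip":-1},{"twist":[0,0,0],"xyz":[0,0,0.033],"grip":-1},{"twist":[0,0,0],"xyz":[0.0,0.0,0.033],"grip":-1},{"twist":[0,0,0],"xyz":[0.001,-0.012,0.033],"grip":-1},{"twist":[0,0,0],"xyz":[0.002,-0.024,0.033],"grip":-1},{"twist":[0,0,0],"xyz":[0.002,-0.024,0.033],"grip":-1},{"twist":[0,0,0],"xyz":[0.002,-0.024,0.033],"grip":-1}]'
python3 - <<'E'
from fitsq import *
import pickle
o,c=snap('wrist','w5.png');pickle.dump((o,c),open('w5.pkl','wb'))
im=c['image'][130:240,270:370];cv2.imwrite('pics/w5c.png',cv2.resize(im,None,fx=5,fy=5,interpolation=cv2.INTER_CUBIC))
print(o['tool_pos'],o['contact_force'])
E
```

```text
time_s: 9.5
tool_pos: [0.6726, 0.1211, 0.2411]
eef_rot: [-0.473, -0.525, 0.526, 0.474]
contact_force: [-0.0, -0.0, -0.4]
gripper_width: 0.258
[0.67260398 0.12108368 0.24113462] [-0.03680994 -0.00680186 -0.43826804]
```

View pics/w5c.png

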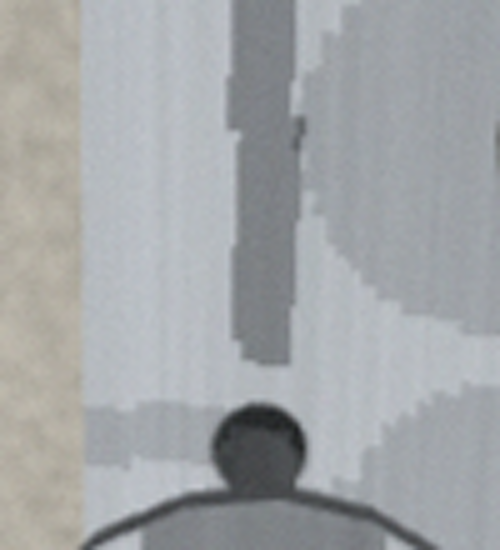

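```bash
python3 -m creep '[{"twist":[0,0,0],"xyz":[0,0.001,-0.005],"grip":-1},{"twist":[0,0,0],"xyz":[0,0.001,-0.0095],"grip":-1},{"twist":[0,0,0],"xyz":[0,0.001,-0.011],"grip":-1}]'
python3 -m creep '[{"twist":[0,0,0],"xyz":[0,0,-0.001],"grip":-1},{"twist":[0,0,0],"xyz":[0,0,-0.002],"grip":-1}]'
python3 -m creep '[{"twist":[0,0,0],"xyz":[0,0,-0.001],"grip":-1},{"twist":[0,0,0],"xyz":[0,0,-0.002],"grip":-1}]'
```

```text
time_s: 9.8
tool_pos: [0.6722, 0.1239, 0.2294]
eef_rot: [-0.472, -0.525, 0.526, 0.473]
contact_force: [0.2, 0.3, -2.3]
gripper_width: 0.258
time_s: 9.97
tool_pos: [0.6726, 0.1237, 0.2287]
eef_rot: [-0.473, -0.526, 0.526, 0.473]
contact_force: [0.1, -0.9, -1.5]
gripper_width: 0.26
time_s: 10.13
tool_pos: [0.6728, 0.1237, 0.2271]
eef_rot: [0.473, 0.526, -0.526, -0.473]
contact_force: [-1.2, 0.3, -1.3]
gripper_width: 0.264
```

```bash
python3 -m creep '[{"twist":[0,0,0],"xyz":[0,-0.0005,-0.0015],"grip":-1},{"twist":[0,0,0],"xyz":[0,-0.001,-0.003],"grip":-1}]'
python3 -m creep '[{"twist":[0,0,0],"xyz":[0,0,-0.0015],"grip":-1},{"twist":[0,0,0],"xyz":[0,0,-0.003],"grip":-1},{"twist":[0,0,0],"xyz":[0,0,-0.0045],"grip":-1}]'
python3 -m creep '[{"twist":[0,0,0],"xyz":[0,0,-0.0015],"grip":-1},{"twist":[0,0,0],"xyz":[0,0,-0.003],"grip":-1},{"twist":[0,0,0],"xyz":[0,0,-0.0045],"grip":-1}]'
```

```text
time_s: 10.3
tool_pos: [0.6728, 0.1226, 0.224]
eef_rot: [0.473, 0.526, -0.526, -0.473]
contact_force: [0.2, 0.2, -1.2]
gripper_width: 0.259
time_s: 10.55
tool_pos: [0.6727, 0.1225, 0.2193]
eef_rot: [-0.473, -0.526, 0.526, 0.473]
contact_force: [-0.6, 0.7, -1.1]
gripper_width: 0.262
time_s: 10.8
tool_pos: [0.6727, 0.1226, 0.2148]
eef_rot: [-0.473, -0.526, 0.526, 0.473]
contact_force: [-0.2, -0.1, -1.1]
gripper_width: 0.258
```

```bash
python3 -m creep '[{"twist":[0,0,0],"xyz":[0,0,-0.001],"grip":-1},{"twist":[0,0,0],"xyz":[0,0,-0.002],"grip":-1}]'
python3 -m creep '[{"twist":[0,0,0],"xyz":[0,0,-0.0005],"grip":-1},{"twist":[0,0,0],"xyz":[0,0,-0.001],"grip":-1}]'
python3 -m creep '[{"twist":[0,0,0],"xyz":[0,0,-0.0005],"grip":-1},{"twist":[0,0,0],"xyz":[0,0,-0.001],"grip":-1}]'
```

```text
time_s: 10.97
tool_pos: [0.6727, 0.1226, 0.2128]
eef_rot: [-0.473, -0.526, 0.526, 0.473]
contact_force: [-0.7, -0.3, -2.0]
gripper_width: 0.263
time_s: 11.13
tool_pos: [0.6728, 0.1225, 0.2122]
eef_rot: [0.473, 0.526, -0.526, -0.473]
contact_force: [-0.3, 0.0, 0.8]
gripper_width: 0.259
time_s: 11.3
tool_pos: [0.6729, 0.1224, 0.212]
eef_rot: [0.473, 0.526, -0.525, -0.472]
contact_force: [-1.3, 1.1, 4.1]
gripper_width: 0.259
```

```bash
python3 -m creep '[{"twist":[0,0,0],"xyz":[0,0,-0.0005],"grip":-1},{"twist":[0,0,0],"xyz":[0,0,-0.001],"grip":-1}]'
```

```text
time_s: 11.47
tool_pos: [0.6731, 0.1224, 0.2118]
eef_rot: [0.473, 0.526, -0.525, -0.472]
contact_force: [-1.9, 0.6, 8.3]
gripper_width: 0.254
```

```bash
python3 -m creep '[{"twist":[0,0,0],"xyz":[0,0,0.01],"grip":-1},{"twist":[0,0,0],"xyz":[0,0,0.022],"grip":-1},{"twist":[0,0,0],"xyz":[0,0,0.031],"grip":-1},{"twist":[0,0,0],"xyz":[0.0,0.0,0.031],"grip":-1},{"twist":[0,0,0],"xyz":[-0.001,0.012,0.031],"grip":-1},{"twist":[0,0,0],"xyz":[-0.002,0.026,0.031],"grip":-1},{"twist":[0,0,0],"xyz":[-0.003,0.038,0.031],"grip":-1},{"twist":[0,0,0],"xyz":[-0.004,0.048,0.031],"grip":-1},{"twist":[0,0,0],"xyz":[-0.004,0.048,0.031],"grip":-1},{"twist":[0,0,0],"xyz":[-0.004,0.048,0.031],"grip":-1},{"twist":[0,0,0],"xyz":[-0.004,0.048,0.031],"grip":-1}]'
```

```text
time_s: 12.38
tool_pos: [0.6687, 0.1706, 0.2408]
eef_rot: [-0.473, -0.526, 0.526, 0.473]
contact_force: [-0.4, -0.9, -1.7]
gripper_width: 0.261
```

```bash
python3 -m creep '[{"twist":[0,0,0],"xyz":[0,0,-0.005],"grip":-1},{"twist":[0,0,0],"xyz":[0,0,-0.0095],"grip":-1},{"twist":[0,0,0],"xyz":[0,0,-0.011],"grip":-1}]'
python3 -m creep '[{"twist":[0,0,0],"xyz":[0,0,-0.001],"grip":-1},{"twist":[0,0,0],"xyz":[0,0,-0.002],"grip":-1}]'
python3 -m creep '[{"twist":[0,0,0],"xyz":[0,0,-0.001],"grip":-1},{"twist":[0,0,0],"xyz":[0,0,-0.002],"grip":-1}]'
python3 -m creep '[{"twist":[0,0,0],"xyz":[0,0,-0.0015],"grip":-1},{"twist":[0,0,0],"xyz":[0,0,-0.003],"grip":-1}]'
```

```text
time_s: 12.63
tool_pos: [0.6684, 0.1701, 0.2287]
eef_rot: [-0.473, -0.525, 0.526, 0.473]
contact_force: [-0.2, -0.6, -1.5]
gripper_width: 0.256
time_s: 12.8
tool_pos: [0.6687, 0.1702, 0.2278]
eef_rot: [-0.473, -0.526, 0.526, 0.473]
contact_force: [-0.3, 0.3, -0.8]
gripper_width: 0.259
time_s: 12.97
tool_pos: [0.6688, 0.1704, 0.2261]
eef_rot: [0.473, 0.526, -0.526, -0.473]
contact_force: [-0.1, -0.3, -1.3]
gripper_width: 0.259
time_s: 13.13
tool_pos: [0.6688, 0.1706, 0.223]
eef_rot: [0.473, 0.526, -0.526, -0.473]
contact_force: [-0.2, -0.1, -1.1]
gripper_width: 0.261
```

```bash
python3 -m creep '[{"twist":[0,0,0],"xyz":[0,0,-0.0015],"grip":-1},{"twist":[0,0,0],"xyz":[0,0,-0.003],"grip":-1},{"twist":[0,0,0],"xyz":[0,0,-0.0045],"grip":-1},{"twist":[0,0,0],"xyz":[0,0,-0.006],"grip":-1}]'
python3 -m creep '[{"twist":[0,0,0],"xyz":[0,0,-0.0015],"grip":-1},{"twist":[0,0,0],"xyz":[0,0,-0.003],"grip":-1},{"twist":[0,0,0],"xyz":[0,0,-0.004],"grip":-1}]'
python3 -m creep '[{"twist":[0,0,0],"xyz":[0,0,-0.0005],"grip":-1},{"twist":[0,0,0],"xyz":[0,0,-0.001],"grip":-1}]'
python3 -m creep '[{"twist":[0,0,0],"xyz":[0,0,-0.0005],"grip":-1},{"twist":[0,0,0],"xyz":[0,0,-0.001],"grip":-1}]'
```

```text
time_s: 13.47
tool_pos: [0.6687, 0.1705, 0.2168]
eef_rot: [-0.473, -0.526, 0.526, 0.473]
contact_force: [0.1, 0.1, -1.5]
gripper_width: 0.257
time_s: 13.72
tool_pos: [0.6687, 0.1705, 0.2127]
eef_rot: [-0.473, -0.526, 0.526, 0.473]
contact_force: [0.3, 0.4, -1.5]
gripper_width: 0.259
time_s: 13.88
tool_pos: [0.6687, 0.1705, 0.2122]
eef_rot: [0.473, 0.526, -0.526, -0.473]
contact_force: [-0.7, -0.2, 1.1]
gripper_width: 0.258
time_s: 14.05
tool_pos: [0.6689, 0.1704, 0.2119]
eef_rot: [0.473, 0.526, -0.525, -0.473]
contact_force: [-1.7, 0.1, 4.8]
gripper_width: 0.258
```

```bash
python3 -m creep '[{"twist":[0,0,0],"xyz":[0,0,-0.0005],"grip":-1},{"twist":[0,0,0],"xyz":[0,0,-0.001],"grip":-1}]'
```

```text
time_s: 14.22
tool_pos: [0.669, 0.1704, 0.2117]
eef_rot: [0.473, 0.526, -0.525, -0.472]
contact_force: [-2.1, 0.6, 8.3]
gripper_width: 0.258
```

```bash
python3 -m creep '[{"twist":[0,0,0],"xyz":[0,0,0.002],"grip":-1},{"twist":[0,0,0],"xyz":[0,0,0.004],"grip":-1},{"twist":[0,0,0],"xyz":[0,-0.001,0.004],"grip":-1},{"twist":[0,0,0],"xyz":[0,-0.0025,0.004],"grip":-1},{"twist":[0,0,0],"xyz":[0,-0.0025,0.004],"grip":-1}]'
python3 -m creep '[{"twist":[0,0,0],"xyz":[0,0,-0.001],"grip":-1},{"twist":[0,0,0],"xyz":[0,0,-0.002],"grip":-1}]'
python3 -m creep '[{"twist":[0,0,0],"xyz":[0,0,-0.0005],"grip":-1},{"twist":[0,0,0],"xyz":[0,0,-0.001],"grip":-1}]'
```

```text
time_s: 14.63
tool_pos: [0.6688, 0.1681, 0.2136]
eef_rot: [0.473, 0.526, -0.526, -0.473]
contact_force: [-0.3, -0.1, -1.7]
gripper_width: 0.256
time_s: 14.8
tool_pos: [0.6689, 0.1681, 0.212]
eef_rot: [0.473, 0.526, -0.526, -0.473]
contact_force: [-0.4, 1.5, 4.0]
gripper_width: 0.26
time_s: 14.97
tool_pos: [0.6689, 0.1681, 0.2119]
eef_rot: [0.473, 0.526, -0.525, -0.472]
contact_force: [-1.3, 0.1, 4.6]
gripper_width: 0.258
```

```bash
python3 -m creep '[{"twist":[0,0,0],"xyz":[0,0,-0.0005],"grip":-1},{"twist":[0,0,0],"xyz":[0,0,-0.001],"grip":-1}]'
```

```text
time_s: 15.13
tool_pos: [0.669, 0.168, 0.2118]
eef_rot: [0.473, 0.526, -0.525, -0.472]
contact_force: [-1.7, 0.6, 8.3]
gripper_width: 0.26
```

```bash
python3 -m creep '[{"twist":[0,0,0],"xyz":[0,0,0.0025],"grip":-1},{"twist":[0,0,0],"xyz":[0,0,0.0045],"grip":-1},{"twist":[0,0,0],"xyz":[0,-0.001,0.0045],"grip":-1},{"twist":[0,0,0],"xyz":[0,-0.002,0.0045],"grip":-1},{"twist":[0,0,0],"xyz":[0,-0.002,0.0045],"grip":-1}]'
python3 -m creep '[{"twist":[0,0,0],"xyz":[0,0,-0.001],"grip":-1},{"twist":[0,0,0],"xyz":[0,0,-0.002],"grip":-1}]'
python3 -m creep '[{"twist":[0,0,0],"xyz":[0,0,-0.0005],"grip":-1},{"twist":[0,0,0],"xyz":[0,0,-0.001],"grip":-1}]'
```

```text
time_s: 15.55
tool_pos: [0.6687, 0.1667, 0.2142]
eef_rot: [0.472, 0.526, -0.526, -0.473]
contact_force: [-1.6, 3.4, -0.4]
gripper_width: 0.26
time_s: 15.72
tool_pos: [0.6689, 0.1666, 0.2127]
eef_rot: [0.473, 0.526, -0.525, -0.473]
contact_force: [-0.1, 2.9, 1.3]
gripper_width: 0.262
time_s: 15.88
tool_pos: [0.669, 0.1664, 0.2121]
eef_rot: [0.473, 0.526, -0.525, -0.473]
contact_force: [-1.0, 4.0, 4.8]
gripper_width: 0.257
```

```bash
python3 -m creep '[{"twist":[0,0,0],"xyz":[0,0,-0.0005],"grip":-1},{"twist":[0,0,0],"xyz":[0,0,-0.001],"grip":-1}]'
```

```text
time_s: 16.05
tool_pos: [0.6691, 0.1663, 0.2119]
eef_rot: [0.473, 0.527, -0.525, -0.472]
contact_force: [-1.6, 4.7, 7.6]
gripper_width: 0.265
```

```bash
python3 -m creep '[{"twist":[0,0,0],"xyz":[0,0.002,0.01],"grip":-1},{"twist":[0,0,0],"xyz":[0,0.002,0.022],"grip":-1},{"twist":[0,0,0],"xyz":[0,0.002,0.030],"grip":-1},{"twist":[0,0,0],"xyz":[0.0,0.0,0.030],"grip":-1},{"twist":[0,0,0],"xyz":[0.001,-0.01,0.030],"grip":-1},{"twist":[0,0,0],"xyz":[0.002,-0.0205,0.030],"grip":-1},{"twist":[0,0,0],"xyz":[0.002,-0.0205,0.030],"grip":-1},{"twist":[0,0,0],"xyz":[0.002,-0.0205,0.030],"grip":-1},{"twist":[0,0,0],"xyz":[0.002,-0.0205,0.030],"grip":-1}]'
```

```text
time_s: 16.8
tool_pos: [0.6706, 0.1449, 0.24]
eef_rot: [-0.473, -0.525, 0.526, 0.473]
contact_force: [-0.3, 0.6, -1.6]
gripper_width: 0.26
```

```bash
python3 -m creep '[{"twist":[0,0,0],"xyz":[0,0,-0.005],"grip":-1},{"twist":[0,0,0],"xyz":[0,0,-0.0095],"grip":-1},{"twist":[0,0,0],"xyz":[0,0,-0.011],"grip":-1},{"twist":[0,0,0],"xyz":[0,0,-0.013],"grip":-1}]'
python3 -m creep '[{"twist":[0,0,0],"xyz":[0,0,-0.002],"grip":-1},{"twist":[0,0,0],"xyz":[0,0,-0.004],"grip":-1}]'
python3 -m creep '[{"twist":[0,0,0],"xyz":[0,0,-0.003],"grip":-1},{"twist":[0,0,0],"xyz":[0,0,-0.006],"grip":-1},{"twist":[0,0,0],"xyz":[0,0,-0.008],"grip":-1},{"twist":[0,0,0],"xyz":[0,-0.001,-0.009],"grip":-1},{"twist":[0,0,0],"xyz":[0,-0.0015,-0.009],"grip":-1}]'
```

```text
time_s: 17.13
tool_pos: [0.6705, 0.1457, 0.2267]
eef_rot: [-0.473, -0.526, 0.526, 0.473]
contact_force: [-0.6, 0.5, -1.0]
gripper_width: 0.257
time_s: 17.3
tool_pos: [0.6707, 0.1457, 0.2233]
eef_rot: [-0.473, -0.526, 0.526, 0.473]
contact_force: [0.3, 0.5, -1.1]
gripper_width: 0.257
time_s: 17.72
tool_pos: [0.6706, 0.1441, 0.2141]
eef_rot: [-0.473, -0.526, 0.526, 0.473]
contact_force: [0.7, 1.3, -1.7]
gripper_width: 0.258
```

```bash
python3 -m creep '[{"twist":[0,0,0],"xyz":[0,-0.0005,-0.001],"grip":-1},{"twist":[0,0,0],"xyz":[0,-0.0005,-0.002],"grip":-1}]'
python3 -m creep '[{"twist":[0,0,0],"xyz":[0,0,-0.0005],"grip":-1},{"twist":[0,0,0],"xyz":[0,0,-0.001],"grip":-1}]'
python3 -m creep '[{"twist":[0,0,0],"xyz":[0,0,-0.0005],"grip":-1},{"twist":[0,0,0],"xyz":[0,0,-0.001],"grip":-1}]'
```

```text
time_s: 17.88
tool_pos: [0.6709, 0.1439, 0.2128]
eef_rot: [0.473, 0.526, -0.525, -0.473]
contact_force: [-0.0, 1.9, -0.5]
gripper_width: 0.258
time_s: 18.05
tool_pos: [0.671, 0.1437, 0.2121]
eef_rot: [0.473, 0.526, -0.525, -0.473]
contact_force: [-0.5, 1.3, 3.7]
gripper_width: 0.261
time_s: 18.22
tool_pos: [0.6711, 0.1436, 0.2118]
eef_rot: [0.473, 0.526, -0.525, -0.472]
contact_force: [-1.3, 1.4, 5.8]
gripper_width: 0.259
```

```bash
python3 -m creep '[{"twist":[0,0,0],"xyz":[0,0,-0.0005],"grip":-1},{"twist":[0,0,0],"xyz":[0,0,-0.001],"grip":-1}]'
```

```text
time_s: 18.38
tool_pos: [0.6712, 0.1435, 0.2117]
eef_rot: [0.473, 0.527, -0.525, -0.472]
contact_force: [-2.1, 3.3, 9.9]
gripper_width: 0.257
```

```bash
python3 -m creep '[{"twist":[0,0,0],"xyz":[0,0.0015,0.0025],"grip":-1},{"twist":[0,0,0],"xyz":[0,0.002,0.006],"grip":-1},{"twist":[0,0,0],"xyz":[0.0015,0.002,0.006],"grip":-1},{"twist":[0,0,0],"xyz":[0.0025,0.002,0.006],"grip":-1},{"twist":[0,0,0],"xyz":[0.0025,0.002,0.006],"grip":-1}]'
python3 -m creep '[{"twist":[0,0,0],"xyz":[0.001,0,0],"grip":-1},{"twist":[0,0,0],"xyz":[0.001,0,0],"grip":-1}]'
python3 -m creep '[{"twist":[0,0,0],"xyz":[-0.003,0,0],"grip":-1},{"twist":[0,0,0],"xyz":[-0.005,0,0],"grip":-1},{"twist":[0,0,0],"xyz":[-0.006,0,0],"grip":-1}]'
```

```text
time_s: 18.8
tool_pos: [0.6731, 0.1455, 0.2147]
eef_rot: [-0.473, -0.525, 0.526, 0.473]
contact_force: [0.7, 0.5, -1.1]
gripper_width: 0.262
time_s: 18.97
tool_pos: [0.6737, 0.1454, 0.2147]
eef_rot: [-0.472, -0.525, 0.526, 0.473]
contact_force: [-2.7, 0.3, -1.0]
gripper_width: 0.258
time_s: 19.22
tool_pos: [0.6683, 0.1455, 0.2158]
eef_rot: [0.473, 0.526, -0.526, -0.473]
contact_force: [0.9, 1.2, -0.7]
gripper_width: 0.258
```

```bash
python3 -m creep '[{"twist":[0,0,0],"xyz":[-0.001,0,0],"grip":-1},{"twist":[0,0,0],"xyz":[-0.001,0,0],"grip":-1}]'
python3 -m creep '[{"twist":[0,0,0],"xyz":[0.0035,0,-0.001],"grip":-1},{"twist":[0,0,0],"xyz":[0.0035,0.0005,-0.003],"grip":-1},{"twist":[0,0,0],"xyz":[0.0035,0.0005,-0.005],"grip":-1},{"twist":[0,0,0],"xyz":[0.0035,0.0005,-0.006],"grip":-1},{"twist":[0,0,0],"xyz":[0.0035,0.0005,-0.0065],"grip":-1}]'
```

```text
time_s: 19.38
tool_pos: [0.6677, 0.1457, 0.216]
eef_rot: [0.473, 0.526, -0.525, -0.472]
contact_force: [1.6, 0.1, -1.1]
gripper_width: 0.258
time_s: 19.8
tool_pos: [0.6713, 0.1457, 0.2117]
eef_rot: [0.474, 0.527, -0.525, -0.472]
contact_force: [-2.5, 0.3, 10.3]
gripper_width: 0.256
```

```bash
python3 -m creep '[{"twist":[0,0,0],"xyz":[0,0,-0.0005],"grip":-1},{"twist":[0,0,0],"xyz":[0,0,-0.001],"grip":-1}]'
```

```text
time_s: 19.97
tool_pos: [0.6714, 0.1456, 0.2116]
eef_rot: [0.474, 0.527, -0.525, -0.472]
contact_force: [-3.5, -0.4, 13.4]
gripper_width: 0.254
```

```bash
python3 -m creep '[{"twist":[0,0,0],"xyz":[0,0,0.01],"grip":-1},{"twist":[0,0,0],"xyz":[0,0,0.022],"grip":-1},{"twist":[0,0,0],"xyz":[0,0,0.029],"grip":-1},{"twist":[0,0,0],"xyz":[0.0,0.0,0.029],"grip":-1},{"twist":[0,0,0],"xyz":[0.001,-0.012,0.029],"grip":-1},{"twist":[0,0,0],"xyz":[0.002,-0.0235,0.029],"grip":-1},{"twist":[0,0,0],"xyz":[0.002,-0.0235,0.029],"grip":-1},{"twist":[0,0,0],"xyz":[0.002,-0.0235,0.029],"grip":-1},{"twist":[0,0,0],"xyz":[0.002,-0.0235,0.026],"grip":-1},{"twist":[0,0,0],"xyz":[0.002,-0.0235,0.02],"grip":-1},{"twist":[0,0,0],"xyz":[0.002,-0.0235,0.018],"grip":-1},{"twist":[0,0,0],"xyz":[0.002,-0.0235,0.016],"grip":-1}]'
```

```text
time_s: 20.97
tool_pos: [0.6724, 0.1228, 0.2229]
eef_rot: [-0.472, -0.525, 0.526, 0.473]
contact_force: [1.1, -0.6, -0.9]
gripper_width: 0.259
```

```bash
python3 -m creep '[{"twist":[0,0,0],"xyz":[0,0,-0.002],"grip":-1},{"twist":[0,0,0],"xyz":[0,0,-0.005],"grip":-1},{"twist":[0,0,0],"xyz":[0,0,-0.008],"grip":-1},{"twist":[0,0,0],"xyz":[0,0.001,-0.009],"grip":-1},{"twist":[0,0,0],"xyz":[0,0.002,-0.01],"grip":-1},{"twist":[0,0,0],"xyz":[0,0.002,-0.01],"grip":-1}]'
```

```text
time_s: 21.47
tool_pos: [0.6727, 0.1248, 0.2137]
eef_rot: [-0.473, -0.526, 0.526, 0.473]
contact_force: [-0.1, 0.2, -1.1]
gripper_width: 0.26
```

```bash
python3 -m creep '[{"twist":[0,0,0],"xyz":[0,0,-0.001],"grip":-1},{"twist":[0,0,0],"xyz":[0,0,-0.002],"grip":-1},{"twist":[0,0,0],"xyz":[0,0,-0.0025],"grip":-1}]'
python3 -m creep '[{"twist":[0,0,0],"xyz":[0,0,-0.001],"grip":-1},{"twist":[0,0,0],"xyz":[0,0,-0.002],"grip":-1}]'
```

```text
time_s: 21.72
tool_pos: [0.6729, 0.1245, 0.2121]
eef_rot: [0.473, 0.526, -0.526, -0.473]
contact_force: [-0.5, 0.4, 2.7]
gripper_width: 0.259
time_s: 21.88
tool_pos: [0.6732, 0.1243, 0.2116]
eef_rot: [0.474, 0.527, -0.525, -0.472]
contact_force: [-2.2, 0.7, 9.6]
gripper_width: 0.259
```

```bash
python3 -m creep '[{"twist":[0,0,0],"xyz":[0,0,0.004],"grip":-1},{"twist":[0,0,0],"xyz":[0,0,0.006],"grip":-1},{"twist":[0,0,0],"xyz":[0,-0.002,0.006],"grip":-1},{"twist":[0,0,0],"xyz":[0,-0.004,0.006],"grip":-1},{"twist":[0,0,0],"xyz":[0,-0.0045,0.006],"grip":-1},{"twist":[0,0,0],"xyz":[0,-0.0045,0.005],"grip":-1}]'
python3 -m creep '[{"twist":[0,0,0],"xyz":[0,0,-0.001],"grip":-1},{"twist":[0,0,0],"xyz":[0,0,-0.002],"grip":-1},{"twist":[0,0,0],"xyz":[0,0,-0.003],"grip":-1}]'
python3 -m creep '[{"twist":[0,0,0],"xyz":[0,0,-0.001],"grip":-1},{"twist":[0,0,0],"xyz":[0,0,-0.0015],"grip":-1}]'
```

```text
time_s: 22.38
tool_pos: [0.6728, 0.1201, 0.2144]
eef_rot: [0.473, 0.526, -0.526, -0.473]
contact_force: [0.4, 1.9, -0.0]
gripper_width: 0.257
time_s: 22.63
tool_pos: [0.6729, 0.1201, 0.2119]
eef_rot: [0.473, 0.526, -0.526, -0.473]
contact_force: [-1.0, 1.2, 4.7]
gripper_width: 0.259
time_s: 22.8
tool_pos: [0.673, 0.12, 0.2117]
eef_rot: [0.473, 0.526, -0.525, -0.472]
contact_force: [-1.5, 1.6, 7.2]
gripper_width: 0.26
```

```bash
python3 -m creep '[{"twist":[0,0,0],"xyz":[0,0.0025,0.01],"grip":-1},{"twist":[0,0,0],"xyz":[0,0.0025,0.022],"grip":-1},{"twist":[0,0,0],"xyz":[0,0.0025,0.028],"grip":-1},{"twist":[0,0,0],"xyz":[0.0,0.0025,0.028],"grip":-1},{"twist":[0,0,0],"xyz":[-0.002,0.02,0.028],"grip":-1},{"twist":[0,0,0],"xyz":[-0.003,0.035,0.028],"grip":-1},{"twist":[0,0,0],"xyz":[-0.004,0.05,0.028],"grip":-1},{"twist":[0,0,0],"xyz":[-0.004,0.0505,0.028],"grip":-1},{"twist":[0,0,0],"xyz":[-0.004,0.0505,0.028],"grip":-1},{"twist":[0,0,0],"xyz":[-0.004,0.0505,0.025],"grip":-1},{"twist":[0,0,0],"xyz":[-0.004,0.0505,0.018],"grip":-1},{"twist":[0,0,0],"xyz":[-0.004,0.0505,0.014],"grip":-1}]'
```

```text
time_s: 23.8
tool_pos: [0.6685, 0.1701, 0.2228]
eef_rot: [-0.473, -0.525, 0.526, 0.473]
contact_force: [-0.2, 0.3, -1.0]
gripper_width: 0.26
```

```bash
python3 -m creep '[{"twist":[0,0,0],"xyz":[0,0,-0.002],"grip":-1},{"twist":[0,0,0],"xyz":[0,0,-0.005],"grip":-1},{"twist":[0,0,0],"xyz":[0,0.0015,-0.007],"grip":-1},{"twist":[0,0,0],"xyz":[0,0.0025,-0.009],"grip":-1},{"twist":[0,0,0],"xyz":[0,0.0025,-0.009],"grip":-1}]'
```

```text
time_s: 24.22
tool_pos: [0.6686, 0.1732, 0.2145]
eef_rot: [-0.473, -0.526, 0.526, 0.473]
contact_force: [0.3, 0.7, -1.5]
gripper_width: 0.261
```

```bash
python3 -m creep '[{"twist":[0,0,0],"xyz":[0,0,-0.001],"grip":-1},{"twist":[0,0,0],"xyz":[0,0,-0.002],"grip":-1},{"twist":[0,0,0],"xyz":[0,0,-0.003],"grip":-1}]'
python3 -m creep '[{"twist":[0,0,0],"xyz":[0,0,-0.001],"grip":-1},{"twist":[0,0,0],"xyz":[0,0,-0.0015],"grip":-1}]'
```

```text
time_s: 24.47
tool_pos: [0.6689, 0.1731, 0.2121]
eef_rot: [0.473, 0.526, -0.526, -0.473]
contact_force: [0.0, 0.0, 1.3]
gripper_width: 0.261
time_s: 24.63
tool_pos: [0.669, 0.1729, 0.2118]
eef_rot: [0.473, 0.526, -0.525, -0.472]
contact_force: [-1.5, -0.9, 6.1]
gripper_width: 0.261
```

Run:
```python
from fitsq import *
import pickle
d={}
for n in ['wrist','side','top']: d[n]=snap(n,n+'6.png')
o=ctrl.get_obs();print(o)
def cr(im,x,y,w,h,k,f): cv2.imwrite(f,cv2.resize(np.clip(255*(im[y:y+h,x:x+w]/255.)**.6,0,255).astype('uint8'),None,fx=k,fy=k,interpolation=cv2.INTER_CUBIC))
cr(d['side'][1]['image'],220,110,130,140,4,'pics/s6c.png')
cr(d['wrist'][1]['image'],200,60,260,330,2,'pics/w6c.png')
cr(d['top'][1]['image'],220,180,150,120,5,'pics/t6c.png')
```

```text
{'time_s': 24.7833, 'joint_pos': array([ 4.78689795e-01,  5.49632892e-01,  5.62011561e-01,  5.94288009e-04,
       -1.58129814e+00, -3.72637847e-01]), 'qvel': array([-0.00091644,  0.00147088, -0.0006631 , -0.00181128,  0.00107736,
       -0.0010253 ]), 'tau': array([-3.08843264e-01, -5.12320089e+01,  2.24983710e+01,  4.96222973e+00,
        6.17403165e-01,  1.77966358e-03]), 'tool_pos': array([0.66901542, 0.17297293, 0.21186314]), 'eef_rot': array([ 0.47322846,  0.52634306, -0.52524879, -0.47236798]), 'contact_force': array([-1.20032348,  0.55036082,  5.00016925]), 'moment': array([0.02198093, 0.72997781, 0.0160358 ]), 'gripper_width': 0.25642614628648275}
```

View pics/s6c.png

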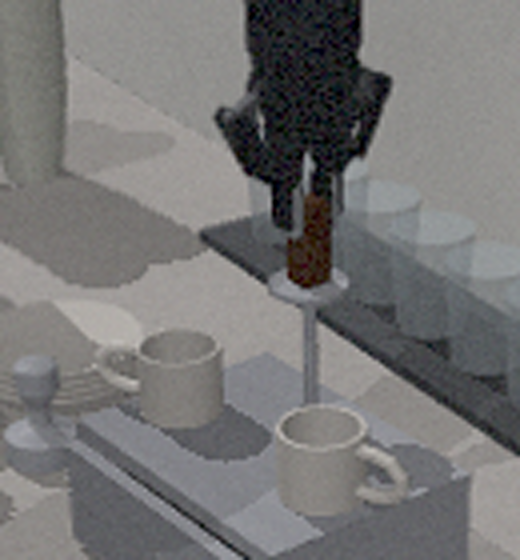

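View pics/w6c.png

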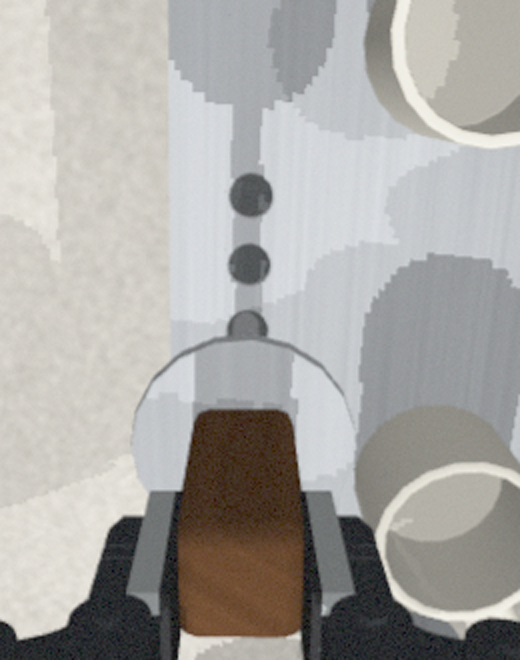

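View pics/t6c.png

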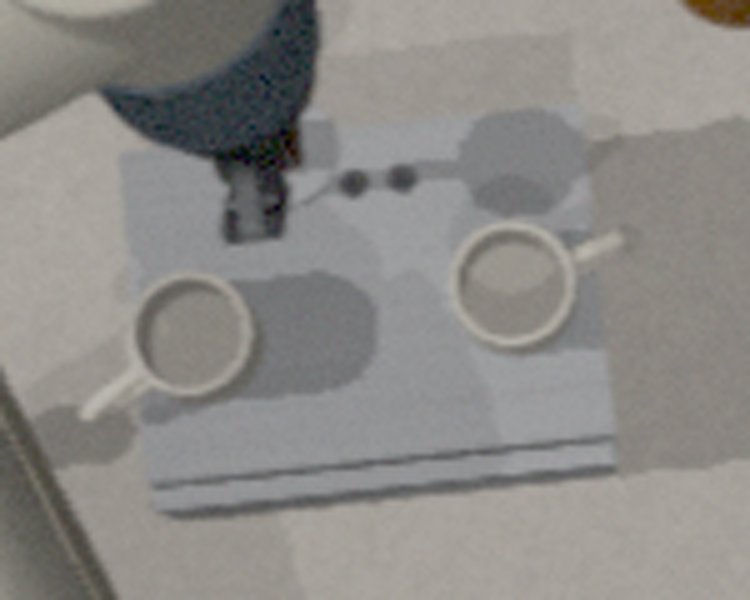

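```bash
python3 -m creep '[{"twist":[0,0,0],"xyz":[0,-0.0015,0.0045],"grip":-1},{"twist":[0,0,0],"xyz":[0.001,-0.0025,0.0045],"grip":-1},{"twist":[0,0,0],"xyz":[0.0025,-0.0025,0.0045],"grip":-1},{"twist":[0,0,0],"xyz":[0.0025,-0.0025,0.003],"grip":-1},{"twist":[0,0,0],"xyz":[0.0025,-0.0025,0.0015],"grip":-1},{"twist":[0,0,0],"xyz":[0.0025,-0.0025,0.0005],"grip":-1}]'
python3 -m creep '[{"twist":[0,0,0],"xyz":[0,0,0.004],"grip":-1},{"twist":[0,0,0],"xyz":[-0.0025,0,0.004],"grip":-1},{"twist":[0,0,0],"xyz":[-0.005,0,0.004],"grip":-1},{"twist":[0,0,0],"xyz":[-0.005,0,0.002],"grip":-1},{"twist":[0,0,0],"xyz":[-0.005,0,0.001],"grip":-1},{"twist":[0,0,0],"xyz":[-0.005,0,0],"grip":-1}]'
```

```text
time_s: 25.28
tool_pos: [0.6715, 0.1704, 0.2118]
eef_rot: [0.473, 0.526, -0.526, -0.472]
contact_force: [-2.0, -0.6, 7.2]
gripper_width: 0.257
time_s: 25.78
tool_pos: [0.6664, 0.1704, 0.2118]
eef_rot: [0.473, 0.526, -0.526, -0.472]
contact_force: [-1.7, 1.1, 6.5]
gripper_width: 0.256
```

```bash
python3 -m creep '[{"twist":[0,0,0],"xyz":[0,0,0.004],"grip":-1},{"twist":[0,0,0],"xyz":[0.0025,0,0.004],"grip":-1},{"twist":[0,0,0],"xyz":[0.0025,0,0.002],"grip":-1},{"twist":[0,0,0],"xyz":[0.0025,0,0.0],"grip":-1},{"twist":[0,0,0],"xyz":[0.0025,0,-0.0015],"grip":-1},{"twist":[0,0,0],"xyz":[0.0025,0,-0.003],"grip":-1},{"twist":[0,0,0],"xyz":[0.0025,0,-0.003],"grip":-1}]'
```

```text
time_s: 26.37
tool_pos: [0.6695, 0.1702, 0.2115]
eef_rot: [0.474, 0.527, -0.525, -0.472]
contact_force: [-3.5, 0.8, 11.4]
gripper_width: 0.256
```

```bash
python3 -m creep '[{"twist":[0,0,0],"xyz":[0,-0.001,0.001],"grip":-1},{"twist":[0,0,0],"xyz":[0,-0.002,0.001],"grip":-1},{"twist":[0,0,0],"xyz":[0,-0.003,0.001],"grip":-1},{"twist":[0,0,0],"xyz":[0,-0.004,0.001],"grip":-1}]'
python3 -m creep '[{"twist":[0,0,0],"xyz":[0,0.001,0],"grip":-1},{"twist":[0,0,0],"xyz":[0,0.002,0],"grip":-1},{"twist":[0,0,0],"xyz":[0,0.003,0],"grip":-1},{"twist":[0,0,0],"xyz":[0,0.004,0],"grip":-1},{"twist":[0,0,0],"xyz":[0,0.005,0],"grip":-1},{"twist":[0,0,0],"xyz":[0,0.006,0],"grip":-1},{"twist":[0,0,0],"xyz":[0,0.007,0],"grip":-1},{"twist":[0,0,0],"xyz":[0,0.008,0],"grip":-1}]'
```

```text
time_s: 26.7
tool_pos: [0.6694, 0.1678, 0.2116]
eef_rot: [0.473, 0.528, -0.524, -0.472]
contact_force: [-2.2, 3.7, 9.1]
gripper_width: 0.256
time_s: 27.37
tool_pos: [0.6692, 0.1729, 0.2116]
eef_rot: [0.474, 0.526, -0.526, -0.472]
contact_force: [-1.7, -3.4, 8.5]
gripper_width: 0.261
```

```bash
python3 -m creep '[{"twist":[0,0,0],"xyz":[0,-0.004,0.01],"grip":-1},{"twist":[0,0,0],"xyz":[0,-0.004,0.022],"grip":-1},{"twist":[0,0,0],"xyz":[0,-0.004,0.028],"grip":-1},{"twist":[0,0,0],"xyz":[0.0,-0.004,0.028],"grip":-1},{"twist":[0,0,0],"xyz":[0.001,-0.016,0.028],"grip":-1},{"twist":[0,0,0],"xyz":[0.002,-0.028,0.028],"grip":-1},{"twist":[0,0,0],"xyz":[0.002,-0.028,0.028],"grip":-1},{"twist":[0,0,0],"xyz":[0.002,-0.028,0.028],"grip":-1},{"twist":[0,0,0],"xyz":[0.002,-0.028,0.024],"grip":-1},{"twist":[0,0,0],"xyz":[0.002,-0.028,0.019],"grip":-1},{"twist":[0,0,0],"xyz":[0.002,-0.028,0.016],"grip":-1},{"twist":[0,0,0],"xyz":[0.002,-0.028,0.013],"grip":-1}]'
```

```text
time_s: 28.37
tool_pos: [0.6704, 0.1468, 0.221]
eef_rot: [-0.472, -0.526, 0.526, 0.473]
contact_force: [-0.0, 0.8, -1.1]
gripper_width: 0.263
```

```bash
python3 -m creep '[{"twist":[0,0,0],"xyz":[0,0,-0.004],"grip":-1},{"twist":[0,0,0],"xyz":[0,0.001,-0.008],"grip":-1},{"twist":[0,0,0],"xyz":[0,0.003,-0.01],"grip":-1},{"twist":[0,0,0],"xyz":[0,0.0035,-0.011],"grip":-1},{"twist":[0,0,0],"xyz":[0,0.0035,-0.012],"grip":-1},{"twist":[0,0,0],"xyz":[0,0.0035,-0.012],"grip":-1}]'
```

```text
time_s: 28.87
tool_pos: [0.6708, 0.1494, 0.2118]
eef_rot: [0.474, 0.526, -0.526, -0.472]
contact_force: [-2.0, -1.3, 5.7]
gripper_width: 0.258
```

```bash
python3 -m creep '[{"twist":[0,0,0],"xyz":[0,-0.001,-0.0005],"grip":-1},{"twist":[0,0,0],"xyz":[0,-0.002,-0.0005],"grip":-1},{"twist":[0,0,0],"xyz":[0,-0.003,-0.0005],"grip":-1},{"twist":[0,0,0],"xyz":[0,-0.004,-0.0005],"grip":-1},{"twist":[0,0,0],"xyz":[0,-0.005,-0.0005],"grip":-1},{"twist":[0,0,0],"xyz":[0,-0.006,-0.0005],"grip":-1},{"twist":[0,0,0],"xyz":[0,-0.007,-0.0005],"grip":-1},{"twist":[0,0,0],"xyz":[0,-0.008,-0.0005],"grip":-1}]'
python3 -c "
from h import *
print(ctrl.get_obs()['moment'])"
```

```text
time_s: 29.53
tool_pos: [0.6711, 0.1444, 0.2117]
eef_rot: [0.472, 0.528, -0.524, -0.473]
contact_force: [-3.6, 4.8, 6.9]
gripper_width: 0.259
[ 2.55443566  1.45463931 -0.03031269]
```

```bash
python3 - <<'E'
from fitsq import *
import pickle
d=pickle.load(open('d0.pkl','rb'));s=d['side'][1]
b=np.array([.668,.1725,0])
for z in (.0816,.0956,.10,.1909,.1969,.2569): print(z,proj(s,b+[0,0,z]))
print('collar px',cp(310,287,4,220,110),'handle bottom',cp(308,283,4,220,110),'handle top',cp(317,195,4,220,110))
E
python3 - <<'E'
import cv2,numpy as np
im=cv2.imread('pics/side6.png')[150:240,260:330]
cv2.imwrite('pics/s6d.png',cv2.resize(np.clip(255*(im/255.)**.5,0,255).astype('uint8'),None,fx=8,fy=6.6,interpolation=cv2.INTER_CUBIC))
E
```

```text
0.0816 [297.83009124 216.95008576]
0.0956 [297.73717935 212.63419734]
0.1 [297.70787992 211.26904639]
0.1909 [297.09243698 182.11334445]
0.1969 [297.05116225 180.12379287]
0.2569 [296.63436154 159.77403434]
collar px (297.125, 181.375) handle bottom (296.625, 180.375) handle top (298.875, 158.375)
```

View pics/s6d.png

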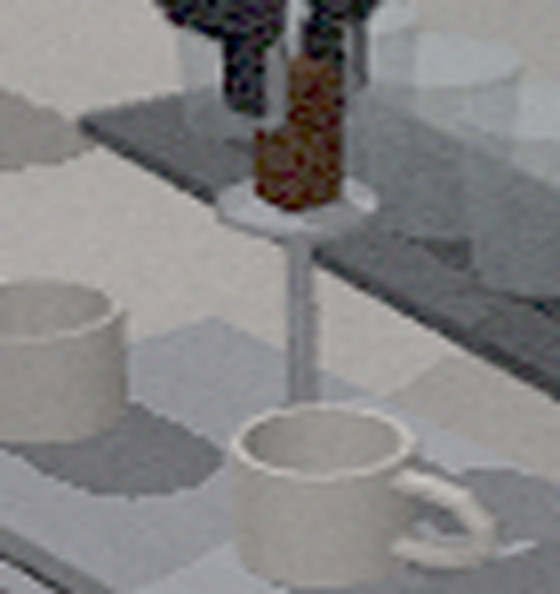

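```bash
python3 -m creep '[{"twist":[0,0,0],"xyz":[0,0.004,0.01],"grip":-1},{"twist":[0,0,0],"xyz":[0,0.004,0.022],"grip":-1},{"twist":[0,0,0],"xyz":[0,0.004,0.028],"grip":-1},{"twist":[0,0,0],"xyz":[0.0,0.003,0.028],"grip":-1},{"twist":[0,0,0],"xyz":[0.001,-0.009,0.028],"grip":-1},{"twist":[0,0,0],"xyz":[0.002,-0.0196,0.028],"grip":-1},{"twist":[0,0,0],"xyz":[0.002,-0.0196,0.028],"grip":-1},{"twist":[0,0,0],"xyz":[0.002,-0.0196,0.028],"grip":-1},{"twist":[0,0,0],"xyz":[0.002,-0.0196,0.024],"grip":-1},{"twist":[0,0,0],"xyz":[0.002,-0.0196,0.019],"grip":-1},{"twist":[0,0,0],"xyz":[0.002,-0.0196,0.016],"grip":-1},{"twist":[0,0,0],"xyz":[0.002,-0.0196,0.013],"grip":-1}]'
```

```text
time_s: 30.53
tool_pos: [0.6724, 0.1227, 0.2215]
eef_rot: [-0.472, -0.526, 0.526, 0.473]
contact_force: [0.6, 0.1, -1.9]
gripper_width: 0.258
```

```bash
python3 -m creep '[{"twist":[0,0,0],"xyz":[0,0,-0.004],"grip":-1},{"twist":[0,0,0],"xyz":[0,0,-0.008],"grip":-1},{"twist":[0,0,0],"xyz":[0,0,-0.01],"grip":-1},{"twist":[0,0,0],"xyz":[0,0,-0.011],"grip":-1},{"twist":[0,0,0],"xyz":[0,0,-0.012],"grip":-1},{"twist":[0,0,0],"xyz":[0,0,-0.013],"grip":-1}]'
```

```text
time_s: 31.03
tool_pos: [0.673, 0.1222, 0.2116]
eef_rot: [0.473, 0.526, -0.525, -0.472]
contact_force: [-3.3, -0.0, 9.1]
gripper_width: 0.26
```

```bash
python3 -m creep '[{"twist":[0,0,0],"xyz":[-0.002,0,-0.0005],"grip":-1},{"twist":[0,0,0],"xyz":[-0.004,0.0,-0.0005],"grip":-1},{"twist":[0,0,0],"xyz":[-0.004,0.002,-0.0005],"grip":-1},{"twist":[0,0,0],"xyz":[-0.003,0.004,-0.0005],"grip":-1}]'
python3 -m creep '[{"twist":[0,0,0],"xyz":[0.002,0,0],"grip":-1},{"twist":[0,0,0],"xyz":[0.004,0.0,0],"grip":-1},{"twist":[0,0,0],"xyz":[0.005,-0.001,0],"grip":-1},{"twist":[0,0,0],"xyz":[0.006,-0.002,0],"grip":-1},{"twist":[0,0,0],"xyz":[0.006,-0.004,0],"grip":-1}]'
python3 -m creep '[{"twist":[0,0,0],"xyz":[-0.001,-0.002,0],"grip":-1},{"twist":[0,0,0],"xyz":[-0.003,-0.004,0],"grip":-1},{"twist":[0,0,0],"xyz":[-0.005,-0.004,0],"grip":-1}]'
```

```text
time_s: 31.37
tool_pos: [0.6704, 0.1251, 0.2112]
eef_rot: [0.474, 0.526, -0.525, -0.472]
contact_force: [-1.0, -3.0, 7.2]
gripper_width: 0.257
time_s: 31.78
tool_pos: [0.6737, 0.122, 0.2097]
eef_rot: [-0.472, -0.525, 0.527, 0.474]
contact_force: [-5.6, 1.2, 7.8]
gripper_width: 0.261
time_s: 32.03
tool_pos: [0.6708, 0.1199, 0.2097]
eef_rot: [0.472, 0.527, -0.525, -0.473]
contact_force: [0.5, 2.8, 2.8]
gripper_width: 0.257
```

```bash
python3 -m creep '[{"twist":[0,0,0],"xyz":[0,0,-0.001],"grip":-1},{"twist":[0,0,0],"xyz":[0,0,-0.0015],"grip":-1}]'
```

```text
time_s: 32.2
tool_pos: [0.6711, 0.1195, 0.2093]
eef_rot: [0.473, 0.527, -0.525, -0.472]
contact_force: [-2.8, 2.7, 8.5]
gripper_width: 0.259
```

```bash
python3 -m creep '[{"twist":[0,0,0],"xyz":[0,0,-0.001],"grip":-1},{"twist":[0,0,0],"xyz":[0,0,-0.0015],"grip":-1}]'
```

```text
time_s: 32.37
tool_pos: [0.6711, 0.1195, 0.208]
eef_rot: [0.473, 0.527, -0.525, -0.472]
contact_force: [-2.0, 3.0, 9.7]
gripper_width: 0.255
```

```bash
python3 -m creep '[{"twist":[0,0,0],"xyz":[0.0005,0.001,-0.001],"grip":-1},{"twist":[0,0,0],"xyz":[0.0005,0.0015,-0.0015],"grip":-1}]'
```

```text
time_s: 32.53
tool_pos: [0.6714, 0.1205, 0.2065]
eef_rot: [0.473, 0.527, -0.525, -0.472]
contact_force: [-1.4, 1.4, 10.1]
gripper_width: 0.261
```

```bash
python3 -m creep '[{"twist":[0,0,0],"xyz":[0,0,-0.001],"grip":-1},{"twist":[0,0,0],"xyz":[0,0,-0.002],"grip":-1}]'
```

```text
time_s: 32.7
tool_pos: [0.6714, 0.1203, 0.2046]
eef_rot: [0.473, 0.527, -0.525, -0.472]
contact_force: [-2.4, 1.0, 10.3]
gripper_width: 0.256
```

Run:
```python
from fitsq import *
o,c=snap('wrist','w7.png')
a=cv2.imread('pics/wrist6.png')[210:400,220:420];b=c['image'][210:400,220:420]
cv2.imwrite('pics/cmp7.png',cv2.resize(np.hstack([a,b]),None,fx=2,fy=2))
```

```text
(no output)
```

View pics/cmp7.png

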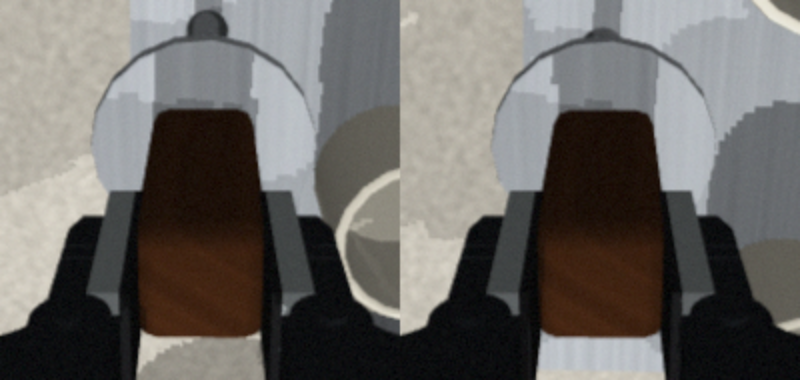

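The left and right views show the handle and collar in the same place against the pads, so the rod isn't slipping. The catch is giving under hole2.

```bash
python3 -m creep '[{"twist":[0,0,0],"xyz":[0,0,-0.001],"grip":-1},{"twist":[0,0,0],"xyz":[0,0,-0.002],"grip":-1}]'
python3 -m creep '[{"twist":[0,0,0],"xyz":[0,0,-0.001],"grip":-1},{"twist":[0,0,0],"xyz":[0,0,-0.002],"grip":-1}]'
```

```text
time_s: 32.92
tool_pos: [0.6715, 0.1204, 0.2025]
eef_rot: [0.473, 0.527, -0.525, -0.472]
contact_force: [-1.4, 2.0, 9.7]
gripper_width: 0.26
time_s: 33.08
tool_pos: [0.6714, 0.1205, 0.1997]
eef_rot: [0.473, 0.526, -0.525, -0.473]
contact_force: [-1.8, 1.5, 6.7]
gripper_width: 0.258
```

```bash
python3 -m creep '[{"twist":[0,0,0],"xyz":[0,0,-0.001],"grip":-1},{"twist":[0,0,0],"xyz":[0,0,-0.002],"grip":-1}]'
```

```text
time_s: 33.25
tool_pos: [0.6715, 0.1205, 0.1976]
eef_rot: [0.473, 0.526, -0.525, -0.472]
contact_force: [-1.5, 2.6, 7.1]
gripper_width: 0.259
```

Run:
```python
from fitsq import *
import pickle
d={n:snap(n,n+'8.png') for n in ['top','side']}
pickle.dump(d,open('d8.pkl','wb'))
def cr(im,x,y,w,h,k): return cv2.resize(np.clip(255*(im[y:y+h,x:x+w]/255.)**.6,0,255).astype('uint8'),None,fx=k,fy=k,interpolation=cv2.INTER_CUBIC)
cv2.imwrite('pics/t8c.png',cr(d['top'][1]['image'],220,190,150,120,5))
cv2.imwrite('pics/s8c.png',cr(d['side'][1]['image'],210,150,150,120,5))
```

```text
(no output)
```

View pics/t8c.png

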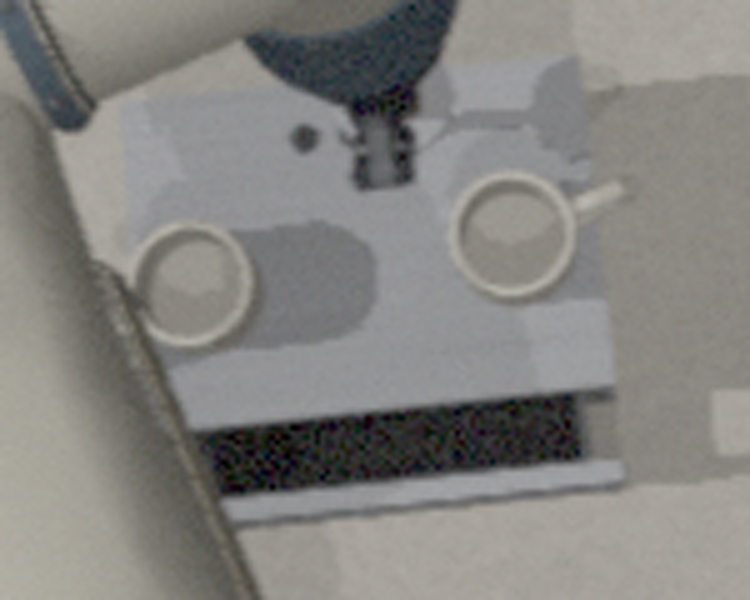

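View pics/s8c.png

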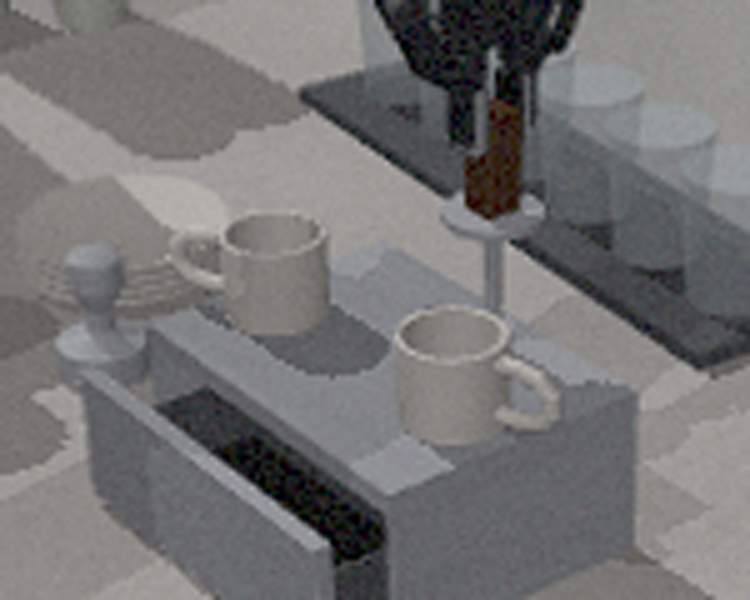

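Run:
```python
from fitsq import *
import pickle
d=pickle.load(open('d8.pkl','rb'));t=d['top'][1];s=d['side'][1]
C=lambda x,y:cp(x,y,5,220,190)
a=.086;M=np.array([[np.cos(a),-np.sin(a)],[np.sin(a),np.cos(a)]]);org=np.array([.6695,.1450])-M@[.057,0]
print(org)
f=lambda p:(M.T@(p[:2]-org)).round(4)
for q in [(618,460),(420,475),(230,494),(622,486),(420,503)]: print('panel',f(onz(t,C(*q),.086)),onz(t,C(*q),.086).round(4))
for q in [(612,387),(190,428)]: print('cabfront',f(onz(t,C(*q),.1)))
for q in [(190,285),(513,235)]: print('cup rim',f(onz(t,C(*q),.15)))
for g in (-.0975,-.105): print('target',(org+M@[g,0]).round(4))
print(ctrl.get_obs()['tool_pos'])
```

```text
[0.61271066 0.14010404]
panel [-0.1166 -0.1125] [0.5062 0.018  0.086 ]
panel [-0.1134 -0.0154] [0.5011 0.115  0.086 ]
panel [-0.1126  0.0781] [0.4938 0.2083 0.086 ]
panel [-0.1294 -0.113 ] [0.4935 0.0164 0.086 ]
panel [-0.127  -0.0141] [0.4874 0.1152 0.086 ]
cabfront [-0.0819 -0.1134]
cabfront [-0.0795  0.0928]
cup rim [-0.0167  0.0796]
cup rim [-0.0097 -0.0745]
target [0.5156 0.1317]
target [0.5081 0.1311]
[0.67144339 0.12047381 0.19752632]
```

```bash
python3 -m creep '[{"twist":[0,0,0],"xyz":[0,0.001,0.01],"grip":-1},{"twist":[0,0,0],"xyz":[0,0.001,0.022],"grip":-1},{"twist":[0,0,0],"xyz":[0,0.001,0.036],"grip":-1},{"twist":[0,0,0],"xyz":[0,0.001,0.05],"grip":-1},{"twist":[0,0,0],"xyz":[0,0.001,0.06],"grip":-1},{"twist":[0,0,0],"xyz":[-0.004,0.001,0.064],"grip":-1},{"twist":[0,0,0],"xyz":[-0.02,0.003,0.064],"grip":-1},{"twist":[0,0,0],"xyz":[-0.045,0.005,0.064],"grip":-1},{"twist":[0,0,0],"xyz":[-0.07,0.007,0.064],"grip":-1},{"twist":[0,0,0],"xyz":[-0.095,0.009,0.064],"grip":-1},{"twist":[0,0,0],"xyz":[-0.12,0.011,0.064],"grip":-1},{"twist":[0,0,0],"xyz":[-0.142,0.0125,0.064],"grip":-1},{"twist":[0,0,0],"xyz":[-0.154,0.0135,0.064],"grip":-1},{"twist":[0,0,0],"xyz":[-0.154,0.0135,0.064],"grip":-1},{"twist":[0,0,0],"xyz":[-0.154,0.0135,0.064],"grip":-1},{"twist":[0,0,0],"xyz":[-0.154,0.0135,0.064],"grip":-1}]'
python3 - <<'E'
from fitsq import *
import pickle
d={n:snap(n,n+'9.png') for n in ['wrist','side']}
pickle.dump(d,open('d9.pkl','wb'));print(d['wrist'][0]['tool_pos'])
def cr(im,x,y,w,h,k): return cv2.resize(np.clip(255*(im[y:y+h,x:x+w]/255.)**.6,0,255).astype('uint8'),None,fx=k,fy=k,interpolation=cv2.INTER_CUBIC)
cv2.imwrite('pics/s9c.png',cr(d['side'][1]['image'],210,150,150,120,5))
E
```

```text
time_s: 34.68
tool_pos: [0.5174, 0.1333, 0.2599]
eef_rot: [-0.473, -0.525, 0.526, 0.473]
contact_force: [0.6, -0.8, -1.4]
gripper_width: 0.259
[0.51738781 0.13332708 0.2599426 ]
```

View pics/wrist9.png

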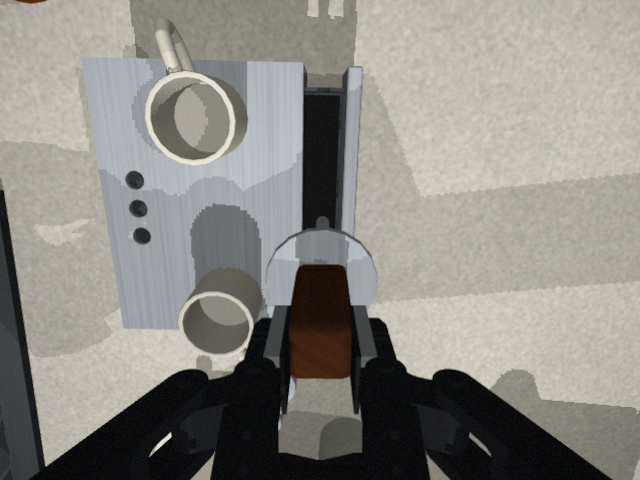

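View pics/s9c.png

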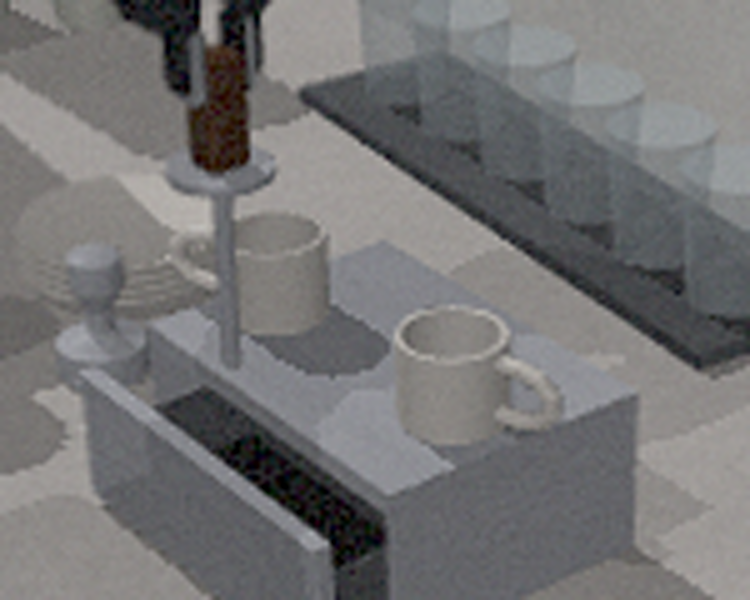

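The wrist view puts the tip at (322,220), over the gap between cabinet edge and panel at columns 304 to 343. I'll descend in two stages.

```bash
python3 -m creep '[{"twist":[0,0,0],"xyz":[0,0,-0.012],"grip":-1},{"twist":[0,0,0],"xyz":[0,0,-0.024],"grip":-1},{"twist":[0,0,0],"xyz":[0,0,-0.034],"grip":-1},{"twist":[0,0,0],"xyz":[0,0,-0.044],"grip":-1}]'
python3 -m creep '[{"twist":[0,0,0],"xyz":[0,0,-0.01],"grip":-1},{"twist":[0,0,0],"xyz":[0,0,-0.02],"grip":-1},{"twist":[0,0,0],"xyz":[0,0,-0.03],"grip":-1},{"twist":[0,0,0],"xyz":[0,0,-0.034],"grip":-1},{"twist":[0,0,0],"xyz":[0,0,-0.034],"grip":-1}]'
```

```text
time_s: 35.12
tool_pos: [0.5175, 0.1333, 0.2152]
eef_rot: [-0.473, -0.525, 0.526, 0.473]
contact_force: [0.2, -0.7, -0.4]
gripper_width: 0.259
time_s: 35.53
tool_pos: [0.5166, 0.1332, 0.1812]
eef_rot: [-0.473, -0.525, 0.526, 0.473]
contact_force: [-0.4, -0.0, -1.6]
gripper_width: 0.259
```

```bash
python3 -m creep '[{"twist":[0,0,0],"xyz":[-0.006,-0.0005,0],"grip":-1},{"twist":[0,0,0],"xyz":[-0.01,-0.001,0],"grip":-1},{"twist":[0,0,0],"xyz":[-0.014,-0.001,0],"grip":-1},{"twist":[0,0,0],"xyz":[-0.018,-0.0015,0],"grip":-1},{"twist":[0,0,0],"xyz":[-0.024,-0.002,0],"grip":-1},{"twist":[0,0,0],"xyz":[-0.03,-0.0025,0],"grip":-1},{"twist":[0,0,0],"xyz":[-0.036,-0.003,0],"grip":-1},{"twist":[0,0,0],"xyz":[-0.042,-0.0035,0],"grip":-1},{"twist":[0,0,0],"xyz":[-0.048,-0.004,0],"grip":-1}]'
python3 -m creep '[{"twist":[0,0,0],"xyz":[-0.005,-0.0005,0],"grip":-1},{"twist":[0,0,0],"xyz":[-0.01,-0.001,0],"grip":-1}]'
```

```text
time_s: 36.28
tool_pos: [0.4693, 0.1296, 0.1833]
eef_rot: [0.473, 0.526, -0.525, -0.472]
contact_force: [3.8, 0.3, 0.8]
gripper_width: 0.258
time_s: 36.45
tool_pos: [0.4589, 0.1285, 0.1829]
eef_rot: [0.473, 0.526, -0.525, -0.473]
contact_force: [3.5, 0.6, 1.5]
gripper_width: 0.26
```

```bash
python3 -m creep '[{"twist":[0,0,0],"xyz":[-0.003,0,0],"grip":-1},{"twist":[0,0,0],"xyz":[-0.005,-0.0005,0],"grip":-1},{"twist":[0,0,0],"xyz":[-0.005,-0.0005,0],"grip":-1}]'
```

```text
time_s: 36.7
tool_pos: [0.4535, 0.1279, 0.1823]
eef_rot: [-0.473, -0.526, 0.526, 0.473]
contact_force: [1.7, 1.0, -0.7]
gripper_width: 0.259
```

```bash
python3 -m creep '[{"twist":[0,0,0],"xyz":[-0.002,0,0],"grip":-1},{"twist":[0,0,0],"xyz":[-0.003,0,0],"grip":-1},{"twist":[0,0,0],"xyz":[-0.003,0,0],"grip":-1}]'
```

```text
time_s: 36.95
tool_pos: [0.4522, 0.1281, 0.1823]
eef_rot: [0.473, 0.526, -0.525, -0.472]
contact_force: [6.0, 0.0, -3.7]
gripper_width: 0.256
```

```bash
python3 -m creep '[{"twist":[0,0,0],"xyz":[-0.002,0,0],"grip":-1},{"twist":[0,0,0],"xyz":[-0.002,0,0],"grip":-1},{"twist":[0,0,0],"xyz":[-0.002,0,0],"grip":-1}]'
```

```text
time_s: 37.2
tool_pos: [0.4514, 0.1282, 0.1825]
eef_rot: [0.474, 0.527, -0.525, -0.472]
contact_force: [8.2, -0.1, -5.8]
gripper_width: 0.262
```

```bash
python3 -m creep '[{"twist":[0,0,0],"xyz":[0.006,0,0],"grip":-1},{"twist":[0,0,0],"xyz":[0.015,0.001,0.0],"grip":-1},{"twist":[0,0,0],"xyz":[0.02,0.001,0.005],"grip":-1},{"twist":[0,0,0],"xyz":[0.02,0.001,0.03],"grip":-1},{"twist":[0,0,0],"xyz":[0.02,0.001,0.06],"grip":-1},{"twist":[0,0,0],"xyz":[0.02,0.001,0.09],"grip":-1},{"twist":[0,0,0],"xyz":[0.02,0.001,0.115],"grip":-1},{"twist":[0,0,0],"xyz":[0.02,-0.01,0.13],"grip":-1},{"twist":[0,0,0],"xyz":[0.02,-0.04,0.13],"grip":-1},{"twist":[0,0,0],"xyz":[0.02,-0.07,0.13],"grip":-1},{"twist":[0,0,0],"xyz":[0.022,-0.1,0.13],"grip":-1},{"twist":[0,0,0],"xyz":[0.023,-0.13,0.13],"grip":-1},{"twist":[0,0,0],"xyz":[0.024,-0.16,0.13],"grip":-1},{"twist":[0,0,0],"xyz":[0.025,-0.19,0.13],"grip":-1},{"twist":[0,0,0],"xyz":[0.026,-0.22,0.13],"grip":-1},{"twist":[0,0,0],"xyz":[0.027,-0.25,0.13],"grip":-1},{"twist":[0,0,0],"xyz":[0.028,-0.28,0.13],"grip":-1},{"twist":[0,0,0],"xyz":[0.029,-0.31,0.13],"grip":-1},{"twist":[0,0,0],"xyz":[0.03,-0.34,0.13],"grip":-1},{"twist":[0,0,0],"xyz":[0.03,-0.355,0.13],"grip":-1}]'
python3 -m creep '[{"twist":[0,0,0],"xyz":[0.0,-0.003,0],"grip":-1},{"twist":[0,0,0],"xyz":[0.0,-0.003,0],"grip":-1},{"twist":[0,0,0],"xyz":[0.0,-0.003,0],"grip":-1}]'
python3 - <<'E'
from fitsq import *
import pickle
d={n:snap(n,n+'10.png') for n in ['wrist','side','top']}
pickle.dump(d,open('d10.pkl','wb'));print(d['wrist'][0]['tool_pos'])
def cr(im,x,y,w,h,k): return cv2.resize(np.clip(255*(im[y:y+h,x:x+w]/255.)**.6,0,255).astype('uint8'),None,fx=k,fy=k,interpolation=cv2.INTER_CUBIC)
cv2.imwrite('pics/s10c.png',cr(d['side'][1]['image'],200,170,200,200,4)[:800])
cv2.imwrite('pics/t10c.png',cr(d['top'][1]['image'],220,190,150,120,5))
E
```

```text
time_s: 38.87
tool_pos: [0.4784, -0.2297, 0.3116]
eef_rot: [-0.472, -0.525, 0.526, 0.474]
contact_force: [-0.3, 0.8, -2.1]
gripper_width: 0.257
time_s: 39.12
tool_pos: [0.4791, -0.2296, 0.3121]
eef_rot: [-0.472, -0.526, 0.526, 0.473]
contact_force: [0.1, 0.4, -1.2]
gripper_width: 0.26
[ 0.47908209 -0.22963387  0.31212781]
```

View pics/wrist10.png

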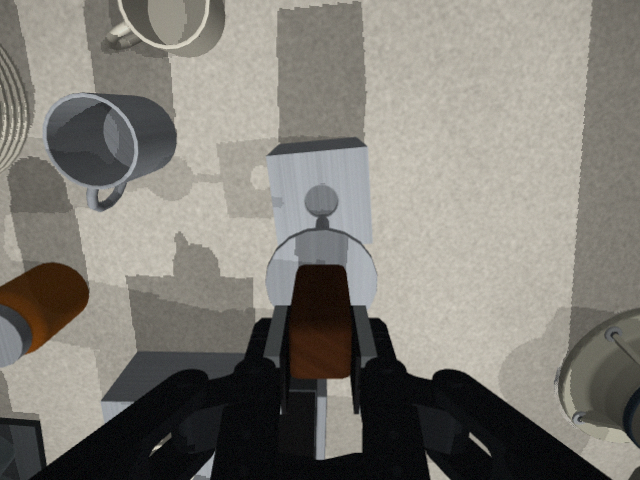

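View pics/side10.png

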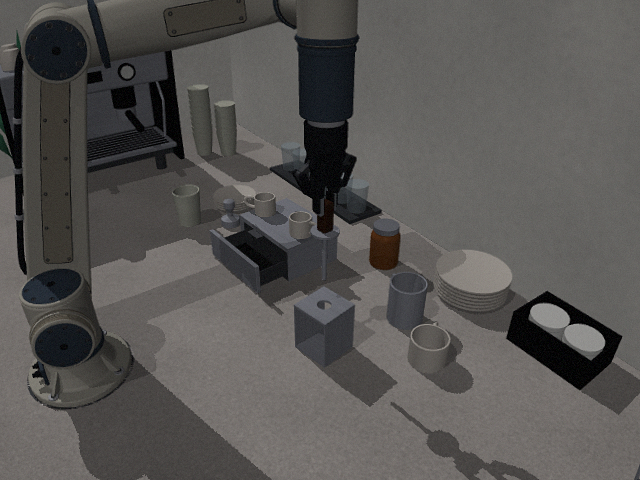

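View pics/t10c.png

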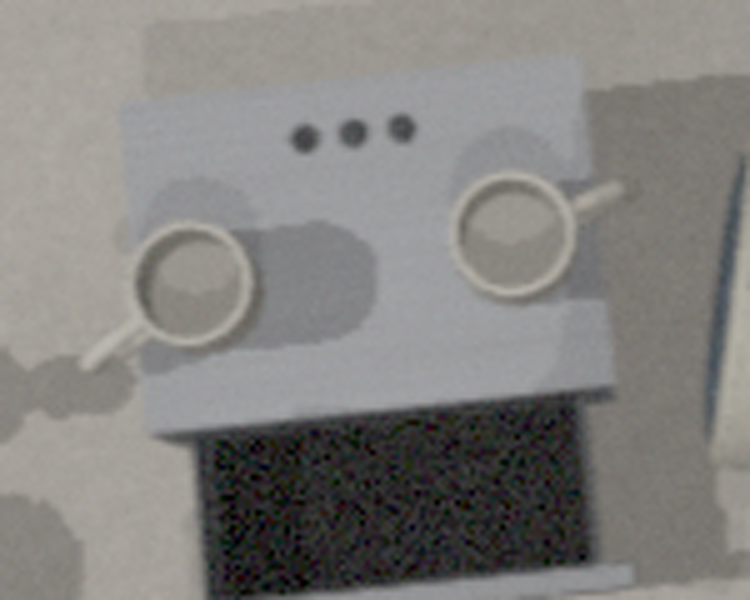

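Run:
```python
from fitsq import *
import pickle
d=pickle.load(open('d10.pkl','rb'));o,c=d['wrist']
print('hole',onz(c,(321,200.5),.12,o),'tip',onz(c,(322,222),.1815,o),o['tool_pos'])
t=d['top'][1];a=.086;M=np.array([[np.cos(a),-np.sin(a)],[np.sin(a),np.cos(a)]]);org=np.array([.6695,.1450])-M@[.057,0]
print('drawer',[M.T@(onz(t,cp(x,y,5,220,190),.086)[:2]-org) for x,y in [(600,568),(420,580)]])
cv2.imwrite('pics/w10c.png',cv2.resize(c['image'][140:240,270:380],None,fx=5,fy=5,interpolation=cv2.INTER_CUBIC))
```

```text
hole [ 0.4785313  -0.23254054  0.12      ] tip [ 0.47770754 -0.22964121  0.1815    ] [ 0.47908209 -0.22963387  0.31212781]
drawer [array([-0.16781417, -0.09804077]), array([-0.16417391, -0.01030254])]
```

View pics/w10c.png

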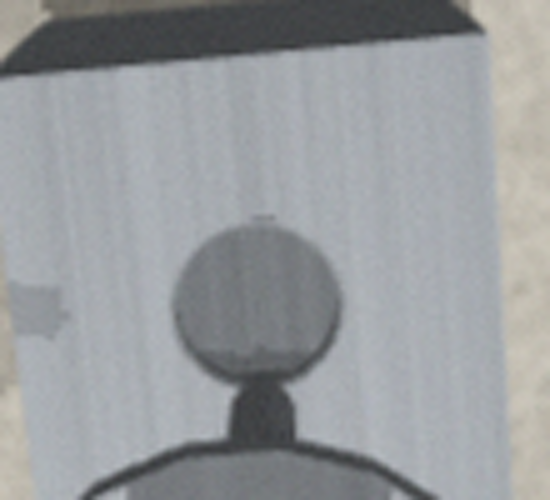

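```bash
python3 -m creep '[{"twist":[0,0,0],"xyz":[0.001,-0.002,-0.015],"grip":-1},{"twist":[0,0,0],"xyz":[0.001,-0.002,-0.035],"grip":-1},{"twist":[0,0,0],"xyz":[0.001,-0.002,-0.055],"grip":-1},{"twist":[0,0,0],"xyz":[0.001,-0.002,-0.07],"grip":-1},{"twist":[0,0,0],"xyz":[0.001,-0.002,-0.08],"grip":-1}]'
python3 -m creep '[{"twist":[0,0,0],"xyz":[0,0,-0.02],"grip":-1},{"twist":[0,0,0],"xyz":[0,0,-0.045],"grip":-1},{"twist":[0,0,0],"xyz":[0,0,-0.065],"grip":-1},{"twist":[0,0,0],"xyz":[0,0,-0.078],"grip":-1},{"twist":[0,0,0],"xyz":[0,0,-0.086],"grip":-1},{"twist":[0,0,0],"xyz":[0,0,-0.087],"grip":-1},{"twist":[0,0,0],"xyz":[0,0,-0.087],"grip":-1}]'
```

```text
time_s: 39.68
tool_pos: [0.4796, -0.2309, 0.2309]
eef_rot: [-0.472, -0.526, 0.526, 0.473]
contact_force: [-0.1, -0.1, -0.7]
gripper_width: 0.263
time_s: 40.27
tool_pos: [0.4806, -0.232, 0.146]
eef_rot: [-0.473, -0.526, 0.526, 0.472]
contact_force: [0.0, -0.2, -1.2]
gripper_width: 0.255
```

```bash
python3 -m creep '[{"twist":[0,0,0],"xyz":[0,0,-0.0015],"grip":-1},{"twist":[0,0,0],"xyz":[0,0,-0.003],"grip":-1},{"twist":[0,0,0],"xyz":[0,0,-0.003],"grip":-1}]'
```

```text
time_s: 40.52
tool_pos: [0.4806, -0.2321, 0.143]
eef_rot: [0.473, 0.526, -0.526, -0.472]
contact_force: [0.5, -0.4, -1.5]
gripper_width: 0.26
```

```bash
python3 -m creep '[{"twist":[0,0,0],"xyz":[0,0,-0.001],"grip":-1},{"twist":[0,0,0],"xyz":[0,0,-0.002],"grip":-1},{"twist":[0,0,0],"xyz":[0,0,-0.0025],"grip":-1}]'
```

```text
time_s: 40.77
tool_pos: [0.4804, -0.2322, 0.1406]
eef_rot: [0.473, 0.526, -0.526, -0.472]
contact_force: [-1.9, 1.1, 4.6]
gripper_width: 0.258
```

```bash
python3 -m creep '[{"twist":[0,0,0],"xyz":[0,0,0.001],"grip":-1},{"twist":[0,0,0],"xyz":[0,0,0.001],"grip":-0.4},{"twist":[0,0,0],"xyz":[0,0,0.001],"grip":-0.2},{"twist":[0,0,0],"xyz":[0,0,0.001],"grip":0.2},{"twist":[0,0,0],"xyz":[0,0,0.001],"grip":0.6},{"twist":[0,0,0],"xyz":[0,0,0.001],"grip":1},{"twist":[0,0,0],"xyz":[0,0,0.001],"grip":1},{"twist":[0,0,0],"xyz":[0,0,0.001],"grip":1}]'
python3 -m creep '[{"twist":[0,0,0],"xyz":[0,0,0.01],"grip":1},{"twist":[0,0,0],"xyz":[0,0,0.03],"grip":1},{"twist":[0,0,0],"xyz":[0,0,0.06],"grip":1},{"twist":[0,0,0],"xyz":[0,0,0.095],"grip":1},{"twist":[0,0,0],"xyz":[0,0,0.13],"grip":1},{"twist":[0,0,0],"xyz":[0,0,0.15],"grip":1},{"twist":[0,0,0],"xyz":[0,0,0.15],"grip":1},{"twist":[0,0,0],"xyz":[0,0,0.15],"grip":1},{"twist":[0,0,0],"xyz":[0,0,0.15],"grip":1}]'
python3 - <<'E'
from fitsq import *
d={n:snap(n,n+'11.png') for n in ['wrist','side']}
im=d['side'][1]['image'][180:370,200:400]
cv2.imwrite('pics/s11c.png',cv2.resize(np.clip(255*(im/255.)**.6,0,255).astype('uint8'),None,fx=3,fy=3,interpolation=cv2.INTER_CUBIC))
E
```

```text
time_s: 41.43
tool_pos: [0.4803, -0.2321, 0.141]
eef_rot: [-0.473, -0.526, 0.526, 0.473]
contact_force: [-0.2, 0.0, -0.4]
gripper_width: 1.004
time_s: 42.18
tool_pos: [0.48, -0.2318, 0.2908]
eef_rot: [0.473, 0.526, -0.526, -0.473]
contact_force: [0.4, -0.1, 0.5]
gripper_width: 1.002
```

View pics/s11c.png

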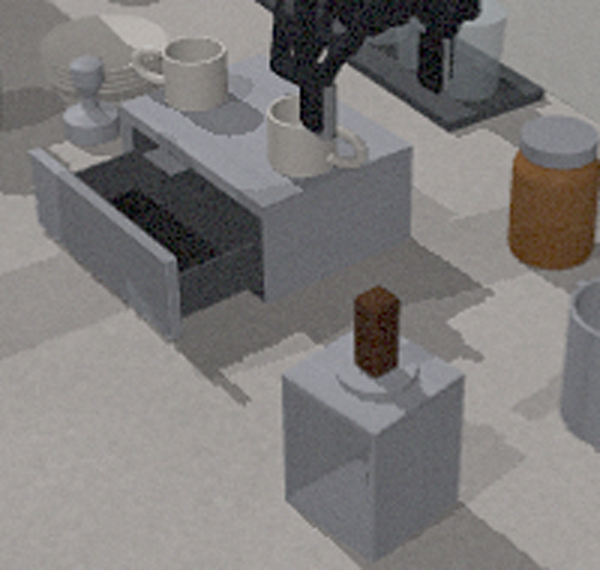

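View pics/wrist11.png

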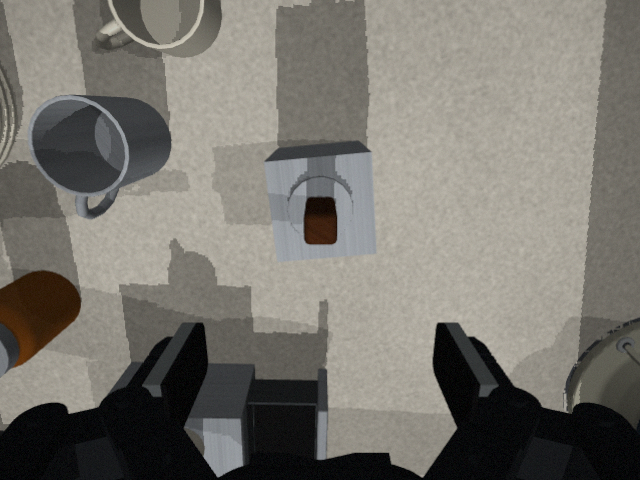

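The side view shows the rod upright, its collar flat on the stand's plate, with the handle at crop (376,330). The drawer is fully out, and the fingers are open and clear of the rod. Handing in.

```bash
python3 -c "
from h import *
o=ctrl.get_obs();print(o['time_s'],o['contact_force']);print(order.finish_job())"
```

```text
42.2833 [0.42467139 0.04731674 0.10434578]
the job is handed in; nothing more can be done
None
```

The drawer is out to its stop and the rod is back upright in its stand. I handed the job in at 42.3 s of the 59 s allowed; no verdict is given, so this rests on my own checks.

**Finding the catch:** The first straight presses felt solid in all three holes. I repeated them off-centre and slid the rod under light load. The rightmost hole (hole2) then gave, only while I slid the rod around inside it, and I don't know why its centre felt solid earlier. The catch let go about 12 mm down at roughly 10 N. The highest force I read was about 13 N upward (about 15 N allowing for the rod's weight), though readings come only at the end of each move.

**Drawing the drawer:** It sprung out about 34 mm. I hooked the rod behind the front and pulled it to the stop, where the force rose to about 8 N. The top camera put the opening at about 84–88 mm. The gripper stayed well above the drawer throughout.

**Last checks:**
- **Rod:** the side and wrist pictures show it upright, its collar flat on the stand's plate.
- **Gripper:** it is open about 150 mm above where it let go of the rod and touches nothing; the force reads about 0.
- **Other things:** the cups on the cabinet and the other things in view looked unmoved. I judged this from the pictures and did not measure them again.

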